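# Inspect a vine cutting under the hand magnifier

### The arm

A 6-joint arm with a two-finger parallel gripper is mounted at the origin on the work surface. World frame = base frame: x ahead of the robot, y to its left, z up, the work surface at z = 0. Lengths are in m, angles in rad, forces in N, time in s.
With the tool pointing down it reaches from about 0.3 to 0.75 m from the base axis. Payload 8.5 kg.
Tool frame: the origin (TCP) lies midway between the tips of the shut fingers; the grasp point (between the pads) lies 19 mm behind it; z points along the fingers, x is the direction in which the jaws open and shut, and the axes are right-handed (so a half turn about z gives the same grasp; the last joint's range is limited). The gripper opens to 88 mm and grips with 3 to 60 N. Pads are 18 mm wide; open, the fingers measure 123 mm over their backs; the gripper's body (75 mm by 187 mm) begins 45 mm behind the grasp point.
Start: joints at [0.952, 0.381, 1.297, -0, 1.464, -0.215], TCP at [0.216, 0.506, 0.209] pointing down, gripper open.
Joint ranges: [-3.11, 3.11], [-0.89, 2.33], [0.22, 2.48], [-1.42, 4.56], [0.17, 2.85], [-2.88, 2.88]. Speed limits (rad/s): [2.39, 2.39, 3.14, 3.14, 3.14, 3.14].

### API

Orientations are given as [roll, pitch, yaw] about the fixed x, y, z axes, in that order (R = Rz(yaw) Ry(pitch) Rx(roll)).
In Python, from bench import arm gives the robot as it stands.
- The arm moves only by the shell command python3 -m jog 'ROWS'. ROWS is JSON, a list of rows, each an object with "offset": the shift along the tool's x, y, z in mm, a list of three; "turn": the turn about the tool's z in rad; "hand": the opening, from -1 (shut) to 1 (fully open), so that 0 is half open. In form: [{"offset": [tx, ty, tz], "turn": turn, "hand": hand}, ...]. A call has exactly 10 rows; each row is the pose to reach, as a shift and turn from the pose commanded when the call began, along the tool's axes at that moment; what a row does not reach only later rows make up. A row lasts 1/12 s, in which the tool goes at most 41.7 mm and 7.16 degrees, less where a joint would pass 70% of its speed; a pose out of reach is approached as far as the arm can. A call with a gripper value outside its range is refused whole. The fingers move at their own pace and stop on an object; the grip force is fixed at half the most. Time passes only in rows, so rows that repeat a pose let the fingers close, or fill a call up. It gives the time, the measured TCP pose, the force and the opening at its end, in the units of the state.
- arm.sense(): the state, without advancing time (a new reading comes with each control period).
- arm.get_image(name): name is "side" or "top"; returns (picture, depth): 400x640x3 uint8, blue, green, red; 400x640 float32, m along the optical axis (not along the pixel's ray), 0 where there is no reading.
- arm.get_calibration(name): a dict with "camera_matrix" (3x3 intrinsics, pixels), "distortion" ([k1, k2, p1, p2, k3] as OpenCV has them; the pictures are not rectified), "R" (3x3) and "t" (3): a world point X has camera coordinates R X + t. Camera axes: x right, y down, z forward; pixel columns grow to the right and rows downward; lengths in m; the calibration is good to about 2 mm. A picture is of the moment at which its call begins. get_calibration takes no time and is no camera call.
- arm.finish_job(): hands the job in, once; it reports no verdict.
Trained networks look in the newest picture that a camera, given by its name, has taken for a name from the list of things; names that differ only in an ending like _2 or _b are one class to them, and where a whole thing is asked for, a point or a joint stands for the part that bears it (a point fixed in the world has none). Each returns a list of dicts, best first, with "score" (0 to 1); they miss things now and then, are a little off and sometimes report something else, mostly with a low value. They report only what shows in the picture. A call takes as long as a camera call. They do not tell look-alikes from the thing itself.
- arm.find_in(camera, label): "bbox" ([left, top, right, bottom] in pixels, round what is visible of it).
The state is a dict: "clock": time; "joints": joint angles; "qvel": joint speeds; "joint_torque": joint torques, N m; "tool_pos": TCP position; "orientation": TCP orientation; "wrist_force": force on the tool from outside, world axes, zero at the start; "torque": the same for the moment, N m; "gripper_width": opening from 0.0 (shut) to 1.0 (fully open).
Only numpy, scipy, OpenCV 4.12 (cv2) and the standard library are available. Lean on these libraries where they do the work, as an engineer would, in place of code of your own. Each camera call takes 0.05 s, during which the arm holds its last target.

### The job

Check the cut end of the thickest of the three vine cuttings: take it out of the wooden rack and stand it upright, fully down, in the socket of the round steel inspection stand, and let go of it. Then pick up the hand magnifier and hold its lens level and centred over the top end of that cutting, about 25 mm above it and never touching it; finish while still holding the magnifier still there. Leave the other two cuttings and everything else on the bench where they are.

Things in the scene. Friction and masses are not known exactly. Their poses are not given: they have to be found in the camera images.
- thick_cutting: the thickest cutting: a straight brown piece of vine cane, 22 mm in diameter, 130 mm long, about 55 g, standing loose and upright in one of the rack's three bores (which one varies). Origin: centre of its lower end; z runs up its length. It starts with its lower end 10 mm and its top 140 mm above the bench.
- thick_cutting_top (a point): centre of the thick cutting's pale top end, 130 mm above its origin
- thin_cutting_1: a thin cutting, 15 mm in diameter, 124 mm long, upright in the rack, to be left alone. Origin: centre of its lower end, z up
- thin_cutting_2: a thin cutting, 16 mm in diameter, 136 mm long (top 146 mm above the bench), upright in the rack, to be left alone. Origin: centre of its lower end, z up
- rack: fixed wooden block 62 x 200 x 50 mm (x, y, z) with three 25 mm bores 40 mm deep in a row along its y axis, 62 mm apart, the middle one at its centre. Origin: centre of its underside
- stand: fixed inspection stand: round steel foot of 84 mm diameter and 12 mm height with an upright steel socket tube at its centre, outside 37 mm (43 mm at the flared lip); lip 56 mm above the bench, bore 25 mm in diameter widening to 31 mm at the lip. Origin: centre of its underside
- stand_bore (a point): centre of the floor of the stand's bore, 10 mm above the bench; a cutting that is fully down has its lower end here
- magnifier: hand magnifier lying flat on the bench, about 90 g: round lens in a black rim of 62 mm diameter, 12 mm thick, with a straight black handle of 18 x 18 mm section running along its -x axis from 46 to 146 mm from the lens centre. Origin: lens centre at the underside of the rim; z is the lens axis, pointing up. It balances about 55 mm from the lens centre
- lens (a point): the same point as the magnifier's origin: centre of the lens on the level of the rim's underside; this point is to hover above the cutting's top end
- magnifier_grip (a point): a good place to grip the handle across: 80 mm from the lens centre along -x, 9 mm above the rim's underside, halfway up the handle
- scion_tray: loose open plywood tray heaped with short scions, 210 x 64 x 62 mm (x, y, z), between the magnifier and the stand, to be left alone. Origin: centre of its underside
- secateurs: grey secateurs lying on the bench, 218 mm long along x, 60 mm wide, 20 mm high, to be left alone. Origin: on the bench near the middle
- tape_roll: roll of grafting tape lying flat, 62 mm in diameter, 26 mm high, to be left alone. Origin: centre of its underside
- bottle: standing plastic bottle, 64 mm in diameter, 200 mm high, to be left alone. Origin: centre of its underside
- jar: standing white jar, 60 mm in diameter, 70 mm high, to be left alone. Origin: centre of its underside
- brush: flat bench brush lying down, 207 mm long along x, 50 mm wide, 18 mm high, to be left alone. Origin: on the bench just behind the handle's front end, about 20 mm from the middle
Things that resemble listed ones, but are neither listed nor needed, are in the scene too. Leave any blue or pink look-alike of the stand alone.

How it is judged:
By the outcome, as a careful person would: the job done as asked, in the order asked, and still so for the second after the job is handed in, while the arm keeps its last pose, push and grip.
It also fails if it takes over 67 s, if anything falls off the work surface, if the arm or the gripper's body presses on something with over 40 N, if the wrist force passes 120 N, or if a joint passes its speed limit or range.

## Working session

There is one attempt and no reset: what is moved stays moved. The work goes in short steps, Python scripts to look and compute and a shell command to move; the robot and the scene stay as the last step left them, time stands still between calls to the robot, and variables do not carry over. Pictures are saved under pics/ and viewed, and the job is handed in when it is done.

```bash
mkdir -p pics; ls; python3 - <<'E'
from bench import arm
import cv2,numpy as np
s=arm.sense();print(s)
for n in("side","top"):
    im,d=arm.get_image(n);cv2.imwrite(f"pics/{n}0.png",im);np.save(f"pics/{n}0.npy",d)
    c=arm.get_calibration(n);print(n,{k:np.round(v,4).tolist() for k,v in c.items()}, (d>0).mean())
E
```

```text
pics
{'clock': 0.0, 'joints': array([ 9.51677351e-01,  3.81202704e-01,  1.29826825e+00,  3.38517575e-05,
        1.46359359e+00, -2.15331327e-01]), 'qvel': array([ 0.00129536,  0.00113061,  0.00014957, -0.0013017 ,  0.00052277,
        0.00080493]), 'joint_torque': array([ 1.14961622e-03, -4.37934673e+01, -2.24557918e+01,  7.13239121e-02,
        3.52956983e-02, -1.20615355e-04]), 'tool_pos': array([0.21591352, 0.50549407, 0.20803168]), 'orientation': array([-3.14124528e+00,  1.43070665e-03,  1.16700528e+00]), 'wrist_force': array([ 0.47330884,  0.51628521, -0.09471549]), 'torque': array([-0.00174007, -0.03490323, -0.0835739 ]), 'gripper_width': 1.000395124517982}
side {'camera_matrix': [[418.5137, 0.0, 316.2439], [0.0, 418.5137, 202.1399], [0.0, 0.0, 1.0]], 'distortion': [-0.0195, 0.0, 0.0, 0.0, 0.0], 'R': [[0.7226, -0.6912, 0.0006], [-0.3195, -0.3349, -0.8864], [0.6129, 0.6404, -0.4629]], 't': [-0.4085, 0.2867, 0.718]} 0.99594921875
top {'camera_matrix': [[510.3856, 0.0, 323.0477], [0.0, 510.3856, 199.6627], [0.0, 0.0, 1.0]], 'distortion': [-0.0648, 0.0, 0.0, 0.0, 0.0], 'R': [[-0.0102, -0.9996, -0.0263], [-0.9893, 0.0139, -0.1452], [0.1455, 0.0246, -0.9891]], 't': [0.0122, 0.5742, 1.129]} 0.99591015625
```

View pics/side0.png

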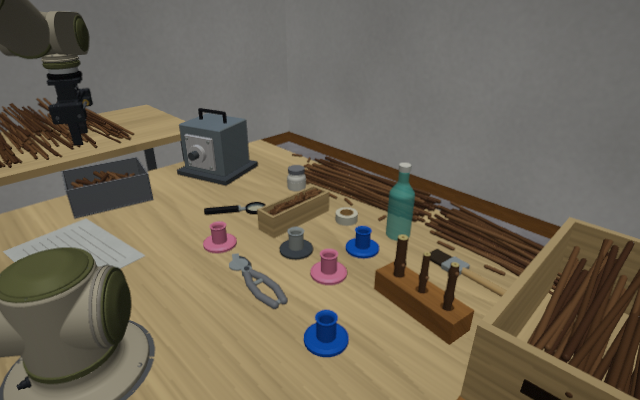

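View pics/top0.png

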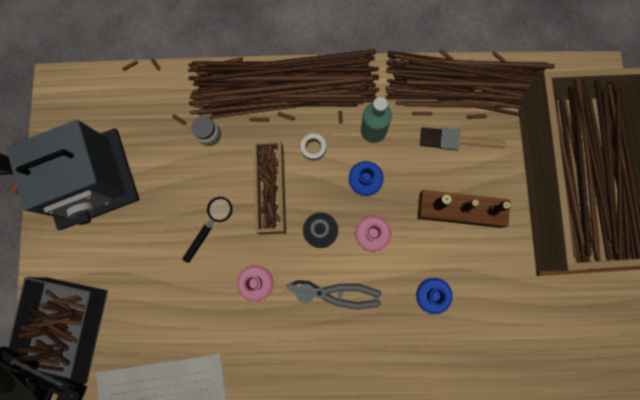

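```bash
python3 - <<'E'
from bench import arm
for n in("top","side"):
  for l in ("thick_cutting","thin_cutting_1","stand","magnifier","rack","scion_tray"):
    print(n,l,[(round(r['score'],2),[int(x) for x in r['bbox']]) for r in arm.find_in(n,l)][:4])
E
```

```text
top thick_cutting [(0.67, [436, 194, 454, 211])]
top thin_cutting_1 [(0.74, [483, 200, 513, 211]), (0.62, [460, 199, 474, 210]), (0.19, [420, 126, 503, 150])]
top stand [(0.97, [236, 264, 273, 302]), (0.96, [348, 161, 383, 195]), (0.93, [416, 278, 453, 314]), (0.9, [300, 211, 338, 249])]
top magnifier [(0.93, [183, 197, 235, 263])]
top rack [(0.82, [415, 191, 510, 232])]
top scion_tray [(0.72, [254, 136, 290, 235])]
side thick_cutting [(0.69, [394, 235, 407, 272]), (0.29, [280, 223, 313, 258])]
side thin_cutting_1 [(0.74, [419, 253, 430, 293]), (0.68, [444, 265, 458, 311])]
side stand [(0.97, [310, 253, 347, 284]), (0.91, [206, 219, 237, 254]), (0.9, [277, 227, 314, 259]), (0.72, [306, 312, 347, 357])]
side magnifier [(0.63, [204, 204, 262, 213])]
side rack [(0.71, [377, 262, 474, 343]), (0.59, [283, 165, 308, 193])]
side scion_tray [(0.76, [257, 186, 331, 239]), (0.58, [277, 230, 311, 255])]
```

The side view shows the rack at about (425,295) with the thickest cutting at its left end (402,255). The grey stand is at (296,242), and the magnifier is at (235,210) with its lens on the right. In the top view the thick cutting is at (445,202), the stand at (320,230), and the lens at (220,209). I'll zoom in and measure.

```bash
cat > h.py <<'E'
import cv2,numpy as np
from bench import arm
C={n:arm.get_calibration(n) for n in("side","top")}
def ray(n,u,v):
    c=C[n];p=cv2.undistortPoints(np.array([[[u,v]]],float),np.array(c['camera_matrix']),np.array(c['distortion']))[0,0]
    R=np.array(c['R']);t=np.array(c['t']);return -R.T@t, R.T@np.array([p[0],p[1],1.])
def atz(n,u,v,z):
    o,d=ray(n,u,v);return o+d*(z-o[2])/d[2]
def cloud(n,d):
    v,u=np.mgrid[0:400,0:640];c=C[n]
    p=cv2.undistortPoints(np.stack([u,v],-1).reshape(-1,1,2).astype(float),np.array(c['camera_matrix']),np.array(c['distortion'])).reshape(-1,2)
    z=d.reshape(-1);P=np.c_[p*z[:,None],z]
    return ((P-np.array(c['t']))@np.array(c['R'])).reshape(400,640,3)
def tri(uvs):
    A=np.zeros((3,3));b=np.zeros(3)
    for n,u,v in uvs:
        o,d=ray(n,u,v);d=d/np.linalg.norm(d);M=np.eye(3)-np.outer(d,d);A+=M;b+=M@o
    return np.linalg.solve(A,b)
def proj(n,X):
    c=C[n];r,_=cv2.Rodrigues(np.array(c['R']));return cv2.projectPoints(np.array(X,float).reshape(-1,1,3),r,np.array(c['t']),np.array(c['camera_matrix']),np.array(c['distortion']))[0].reshape(-1,2)
E
python3 - <<'E'
import cv2,numpy as np
from h import *
t=cv2.imread('pics/top0.png');s=cv2.imread('pics/side0.png')
a=cv2.resize(t[180:250,410:520],None,fx=7,fy=7,interpolation=2)
cv2.imwrite('pics/z1.png',a)
b=cv2.resize(t[190:270,175:345],None,fx=4.5,fy=4.5,interpolation=2);cv2.imwrite('pics/z2.png',b)
b=cv2.resize(s[190:350,200:480],None,fx=2.8,fy=2.8,interpolation=2);cv2.imwrite('pics/z3.png',b)
P=cloud('top',np.load('pics/top0.npy'));Q=cloud('side',np.load('pics/side0.npy'))
for n,W in(('top',P),('side',Q)):
    z=W[...,2]; print(n,'bench z',np.median(z[(abs(z)<.02)]))
def show(W,lo,hi,zz):
    m=np.all((W>lo)&(W<hi),-1)&(W[...,2]>zz[0])&(W[...,2]<zz[1]);return W[m]
# rack top
for n,W in(('top',P),('side',Q)):
    c0=atz('top',465,209,.05)
    r=show(W,[c0[0]-.06,c0[1]-.13,0],[c0[0]+.06,c0[1]+.13,.2],(.035,.06));print(n,'racktop',len(r),np.median(r,0),cv2.minAreaRect((r[:,:2]*1000).astype(np.float32)))
    for (u,v) in((445,202),(470,207),(503,208)):
        c1=atz('top',u,v,.14);r=show(W,[c1[0]-.025,c1[1]-.025,0],[c1[0]+.025,c1[1]+.025,.2],(.08,.2))
        if len(r):
            top=r[:,2].max();print(n,'cut',len(r),top,r.min(0),r.max(0),np.median(r[r[:,2]>top-.006],0))
    c2=atz('top',320,230,.05);r=show(W,[c2[0]-.06,c2[1]-.06,0],[c2[0]+.06,c2[1]+.06,.1],(.04,.08));print(n,'stand',len(r),cv2.minEnclosingCircle((r[:,:2]*1000).astype(np.float32)),r[:,2].max(),r.min(0),r.max(0))
    c3=atz('top',209,230,.01);r=show(W,[c3[0]-.13,c3[1]-.085,0],[c3[0]+.13,c3[1]+.13,.1],(.006,.03));print(n,'magn',len(r),r.min(0),r.max(0))
E
```

```text
top bench z 0.00035309906171308457
side bench z 0.0009741252607545131
top racktop 2005 [ 0.5454886  -0.31172651  0.04985756] ((550.9241333007812, -317.0738830566406), (202.3887939453125, 63.391300201416016), 82.95433807373047)
top cut 159 0.14557161012102393 [ 0.54639066 -0.26705692  0.08059543] [ 0.56858984 -0.24284453  0.14557161] [ 0.55958063 -0.25511162  0.1405542 ]
top cut 98 0.13718330947873889 [ 0.54274741 -0.32849366  0.08103146] [ 0.55888385 -0.30872081  0.13718331] [ 0.55125971 -0.31789665  0.13362241]
top cut 131 0.14952434555788016 [ 0.53376647 -0.38874998  0.08052795] [ 0.55128848 -0.36695414  0.14952435] [ 0.54268245 -0.37851865  0.14561953]
top stand 167 ((508.5172119140625, 13.054805755615234), 20.4714298248291) 0.061812846618802125 [ 0.48963394 -0.00573571  0.04044834] [0.52877043 0.03277298 0.06181285]
top magn 911 [0.38168369 0.19125104 0.00600252] [0.64040647 0.39706465 0.02386566]
side racktop 2373 [ 0.53711199 -0.33720789  0.05022186] ((550.2703857421875, -316.5645446777344), (202.07725524902344, 65.31652069091797), 82.88166809082031)
side cut 327 0.1414031718965879 [ 0.54682023 -0.27026359  0.08010384] [ 0.56716107 -0.24521439  0.14140317] [ 0.55654577 -0.25826356  0.13949253]
side cut 210 0.13516104513365482 [ 0.54179755 -0.32902669  0.08060732] [ 0.55663157 -0.30867883  0.13516105] [ 0.55010869 -0.31917074  0.13329025]
side cut 324 0.14824383231927488 [ 0.5316146  -0.38941931  0.08008166] [ 0.54954585 -0.36933681  0.14824383] [ 0.54064026 -0.37914923  0.14684972]
side stand 190 ((510.0322265625, 12.341800689697266), 23.41118621826172) 0.058664173647827826 [ 0.48831171 -0.00681037  0.0401411 ] [0.52992427 0.03575236 0.05866417]
side magn 379 [0.3839317  0.20360264 0.00606852] [0.59004516 0.34037999 0.02087392]
```

View pics/z1.png

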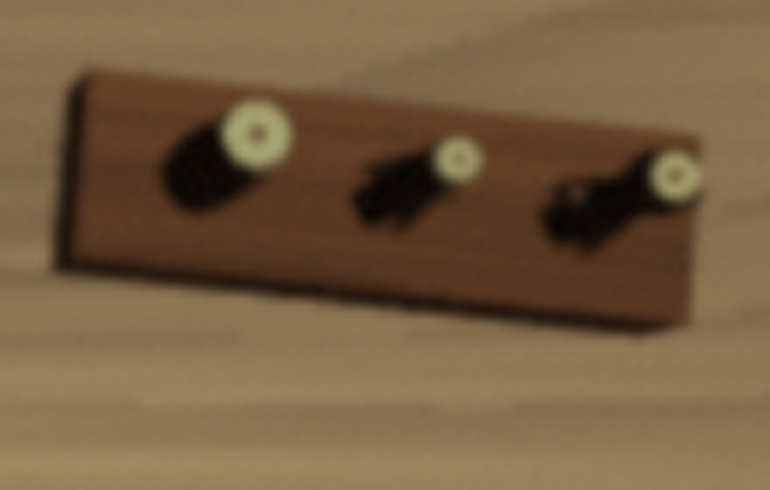

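View pics/z2.png

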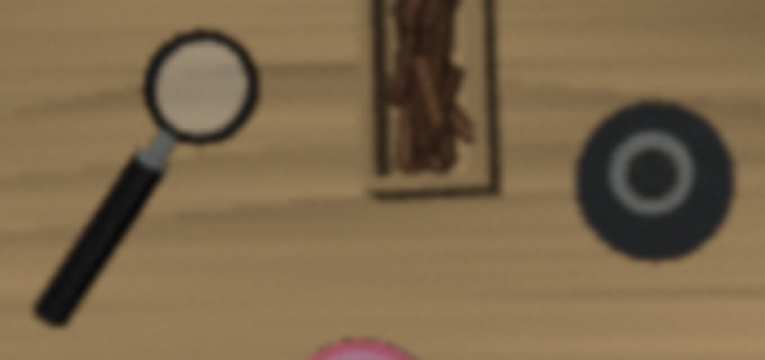

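View pics/z3.png

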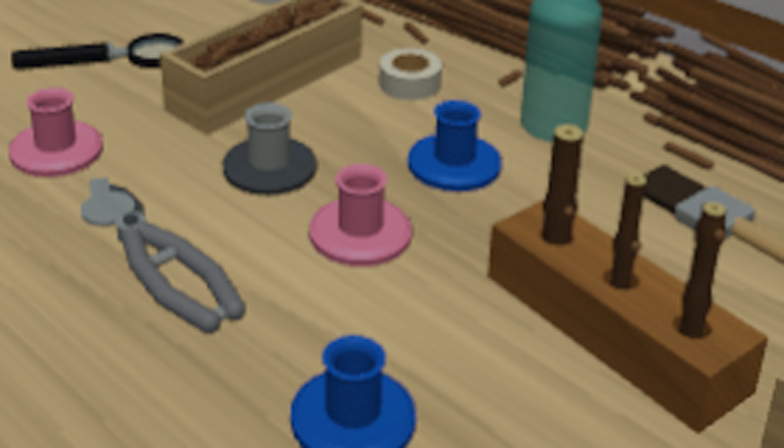

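```bash
python3 - <<'E'
from h import *
def q(*a):
    X=tri(a);print(np.round(X*1000,1),[np.round(proj(n,X)[0]-[u,v],1).tolist() for n,u,v in a])
print('thick top');q(('top',446.4,198.6),('side',402.5,236.8)); print(atz('top',446.4,198.6,.14),atz('side',402.5,236.8,.14))
print('stand lip');q(('top',319.5,228.3),('side',295.4,231.5)); print(atz('top',319.5,228.3,.056),atz('side',295.4,231.5,.056))
f=lambda x,y:((x+.5)/4.5-.5+175,(y+.5)/4.5-.5+190)
L=atz('top',*f(203,87),.010);E=atz('top',*f(53,314),.017);E2=atz('top',*f(150,155),.017)
print('lens',L,'end',E,'hstart',E2,np.linalg.norm(L-E),np.linalg.norm(L-E2))
d=L-E;print('yaw',np.arctan2(d[1],d[0]))
P=cloud('side',np.load('pics/side0.npy'));T=cloud('top',np.load('pics/top0.npy'))
for u,v in((230,210),(222,210),(240,209)):print('side handle',P[v,u])
for u,v in((200,238),(195,246),(205,230)):print('top handle',T[v,u])
print('tray top',T[190,270],'bottle',atz('top',380,103,.2))
im=cv2.imread('pics/side0.png');cv2.imwrite('pics/z4.png',cv2.resize(im[190:230,195:275],None,fx=9,fy=9,interpolation=2))
E
```

```text
thick top
[ 558.3 -255.5  140.9] [[-0.0, 0.0], [0.1, -0.0]]
[ 0.55852625 -0.2557905   0.14      ] [ 0.55945554 -0.25462144  0.14      ]
stand lip
[507.7  13.3  55.2] [[0.1, -0.1], [-0.2, 0.0]]
[0.50729084 0.01351998 0.056     ] [0.50715401 0.01208992 0.056     ]
lens [0.56025422 0.25126178 0.01      ] end [0.44164111 0.32627713 0.017     ] hstart [0.52389406 0.27697326 0.017     ] 0.1405182290340318 0.045079278281159096
yaw -0.5639296078819872
side handle [0.49409175 0.28225605 0.0132909 ]
side handle [0.47707166 0.29727445 0.01377049]
side handle [0.5191608  0.26896835 0.01236817]
top handle [0.49093105 0.29382338 0.02190626]
top handle [0.47245209 0.30550669 0.02088498]
top handle [0.51026061 0.28453852 0.01367858]
tray top [0.59450767 0.12432409 0.06640893] bottle [ 0.74861087 -0.1168704   0.2       ]
```

View pics/z4.png

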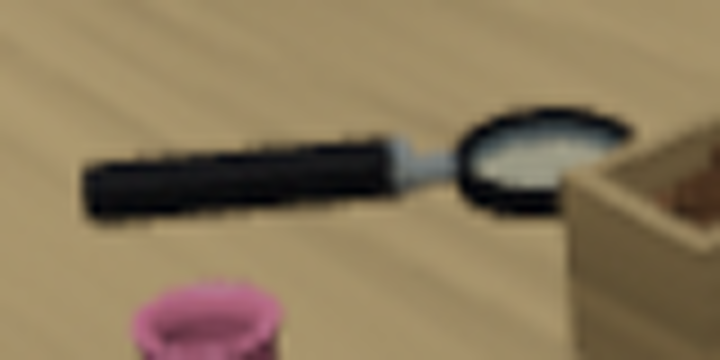

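```bash
cat >> h.py <<'E'
def off(target,yaw=None):
    s=arm.sense();r,p,y=s['orientation'];d=(np.array(target)-s['tool_pos'])*1000
    from scipy.spatial.transform import Rotation as Ro
    R=Ro.from_euler('xyz',[np.pi,0,y]).as_matrix()
    print('t',round(s['clock'],2),'pos',np.round(s['tool_pos'],4),'rpy',np.round(s['orientation'],3),'w',round(s['gripper_width'],3),'F',np.round(s['wrist_force'],1))
    print('offset',np.round(R.T@d,1),'turn',None if yaw is None else round((y-yaw+np.pi/2)%np.pi-np.pi/2,3))
E
python3 -c "
from h import *
off([.5585,-.2555,.23],-.13)"
```

```text
t 0.7 pos [0.2161 0.5057 0.2087] rpy [-3.142 -0.     1.167] w 1.0 F [ 0.2 -0.6  0.6]
offset [-565.5  614.   -21.3] turn 1.297
```

```bash
python3 -m jog '[{"offset":[-27,29,-5],"turn":0.12,"hand":1},{"offset":[-54,58,-10],"turn":0.24,"hand":1},{"offset":[-81,88,-20],"turn":0.36,"hand":1},{"offset":[-108,117,-20],"turn":0.48,"hand":1},{"offset":[-135,147,-20],"turn":0.60,"hand":1},{"offset":[-162,176,-20],"turn":0.72,"hand":1},{"offset":[-189,205,-20],"turn":0.84,"hand":1},{"offset":[-216,235,-20],"turn":0.96,"hand":1},{"offset":[-243,264,-20],"turn":1.08,"hand":1},{"offset":[-270,293,-20],"turn":1.2,"hand":1}]'; python3 -c "
from h import *
off([.5585,-.2555,.23],-.13)"
```

```text
clock: 1.53
tool_pos: [0.3798, 0.1405, 0.2289]
orientation: [-3.141, -0.001, -0.039]
wrist_force: [0.9, -0.2, -0.1]
gripper_width: 0.998
t 1.53 pos [0.3798 0.1405 0.2289] rpy [-3.141e+00 -1.000e-03 -3.900e-02] w 0.998 F [ 0.9 -0.2 -0.1]
offset [194.  388.7  -1.1] turn 0.091
```

```bash
python3 -m jog '[{"offset":[18,37,0],"turn":0.05,"hand":1},{"offset":[36,74,0],"turn":0.09,"hand":1},{"offset":[54,111,0],"turn":0.09,"hand":1},{"offset":[72,148,0],"turn":0.09,"hand":1},{"offset":[90,185,0],"turn":0.09,"hand":1},{"offset":[108,222,0],"turn":0.09,"hand":1},{"offset":[126,259,0],"turn":0.09,"hand":1},{"offset":[144,296,0],"turn":0.09,"hand":1},{"offset":[162,330,0],"turn":0.09,"hand":1},{"offset":[180,360,0],"turn":0.09,"hand":1}]'; python3 -m jog '[{"offset":[14,28,0],"turn":0,"hand":1},{"offset":[14,28,0],"turn":0,"hand":1},{"offset":[14,28,0],"turn":0,"hand":1},{"offset":[14,28,0],"turn":0,"hand":1},{"offset":[14,28,0],"turn":0,"hand":1},{"offset":[14,28,0],"turn":0,"hand":1},{"offset":[14,28,0],"turn":0,"hand":1},{"offset":[14,28,0],"turn":0,"hand":1},{"offset":[14,28,0],"turn":0,"hand":1},{"offset":[14,28,0],"turn":0,"hand":1}]'; python3 - <<'E'
from h import *
im,d=arm.get_image('top');cv2.imwrite('pics/top1.png',im)
im2,d=arm.get_image('side');cv2.imwrite('pics/side1.png',im2)
off([.5585,-.2555,.093],-.13)
cv2.imwrite('pics/z5.png',np.hstack([cv2.resize(im[120:260,370:510],(390,390)),cv2.resize(im2[130:340,330:540],(390,390))]))
E
```

```text
clock: 2.37
tool_pos: [0.5479, -0.2259, 0.2285]
orientation: [3.141, 0.0, -0.124]
wrist_force: [0.5, 1.1, 0.5]
gripper_width: 1.002
clock: 3.2
tool_pos: [0.5579, -0.2527, 0.2288]
orientation: [3.142, -0.0, -0.123]
wrist_force: [-0.3, 0.3, -0.5]
gripper_width: 0.998
t 3.3 pos [ 0.5579 -0.2528  0.2287] rpy [ 3.142 -0.    -0.123] w 1.0 F [ 0.3 -0.2 -0.4]
offset [  0.9   2.6 135.7] turn 0.007
```

View pics/z5.png

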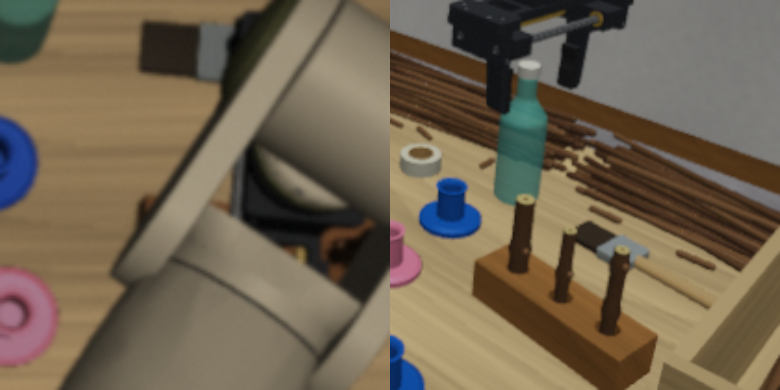

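The side view shows the open fingers straddling the cutting at zoomed (525,200), with nothing in the way below them. Next I descend and close.

```bash
python3 -m jog '[{"offset":[1,2.7,0],"turn":0,"hand":1},{"offset":[1,2.7,20],"turn":0,"hand":1},{"offset":[1,2.7,40],"turn":0,"hand":1},{"offset":[1,2.7,60],"turn":0,"hand":1},{"offset":[1,2.7,80],"turn":0,"hand":1},{"offset":[1,2.7,100],"turn":0,"hand":1},{"offset":[1,2.7,120],"turn":0,"hand":1},{"offset":[1,2.7,130],"turn":0,"hand":1},{"offset":[1,2.7,136],"turn":0,"hand":1},{"offset":[1,2.7,136],"turn":0,"hand":1}]'; python3 - <<'E'
from h import *
im2,d=arm.get_image('side');cv2.imwrite('pics/side2.png',im2)
off([.5585,-.2555,.093],-.13)
cv2.imwrite('pics/z6.png',cv2.resize(im2[180:340,330:500],None,fx=3.5,fy=3.5))
E
```

```text
clock: 4.13
tool_pos: [0.5584, -0.2557, 0.0919]
orientation: [-3.141, 0.001, -0.123]
wrist_force: [-0.5, 0.5, 0.2]
gripper_width: 0.992
t 4.18 pos [ 0.5588 -0.2559  0.0929] rpy [ 3.141 -0.    -0.123] w 1.003 F [-0.8  0.2  0.8]
offset [-0.3 -0.4 -0.1] turn 0.007
```

View pics/z6.png

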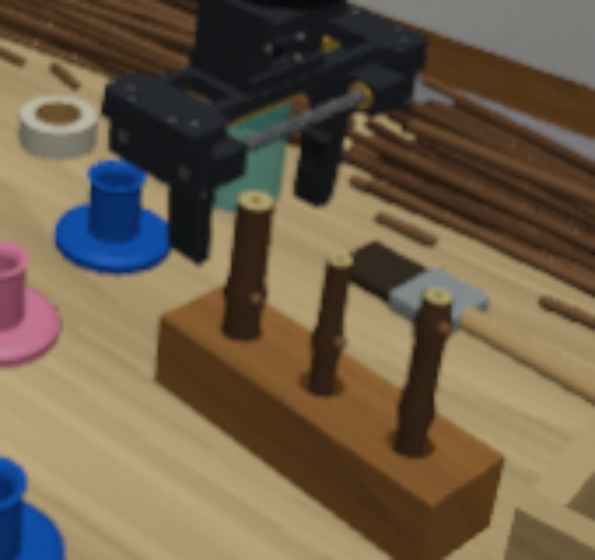

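The fingers are on either side of the thick cutting at zoomed (250,265), well clear of the thin ones. Closing.

```bash
python3 -m jog '[{"offset":[0,0,0],"turn":0,"hand":-1},{"offset":[0,0,0],"turn":0,"hand":-1},{"offset":[0,0,0],"turn":0,"hand":-1},{"offset":[0,0,0],"turn":0,"hand":-1},{"offset":[0,0,0],"turn":0,"hand":-1},{"offset":[0,0,0],"turn":0,"hand":-1},{"offset":[0,0,0],"turn":0,"hand":-1},{"offset":[0,0,0],"turn":0,"hand":-1},{"offset":[0,0,0],"turn":0,"hand":-1},{"offset":[0,0,0],"turn":0,"hand":-1}]'
python3 -m jog '[{"offset":[0,0,-5],"turn":0,"hand":-1},{"offset":[0,0,-15],"turn":0,"hand":-1},{"offset":[0,0,-25],"turn":0,"hand":-1},{"offset":[0,0,-35],"turn":0,"hand":-1},{"offset":[0,0,-45],"turn":0,"hand":-1},{"offset":[0,0,-55],"turn":0,"hand":-1},{"offset":[0,0,-70],"turn":0,"hand":-1},{"offset":[0,0,-85],"turn":0,"hand":-1},{"offset":[0,0,-95],"turn":0,"hand":-1},{"offset":[0,0,-95],"turn":0,"hand":-1}]'
python3 - <<'E'
from h import *
im2,d=arm.get_image('side');cv2.imwrite('pics/side3.png',im2)
off([.508,.0131,.188],-.13)
cv2.imwrite('pics/z7.png',cv2.resize(im2[130:340,330:500],None,fx=2.8,fy=2.8))
E
```

```text
clock: 5.02
tool_pos: [0.5586, -0.2557, 0.0926]
orientation: [-3.142, 0.0, -0.123]
wrist_force: [-0.6, -0.4, 0.4]
gripper_width: 0.27
clock: 5.85
tool_pos: [0.5593, -0.2562, 0.1904]
orientation: [3.139, -0.004, -0.123]
wrist_force: [1.3, -0.1, 0.3]
gripper_width: 0.236
t 5.9 pos [ 0.5589 -0.2559  0.1887] rpy [ 3.141e+00 -2.000e-03 -1.230e-01] w 0.24 F [-0.2  0.3 -1.2]
offset [ -83.5 -260.7    0.7] turn 0.007
```

View pics/z7.png

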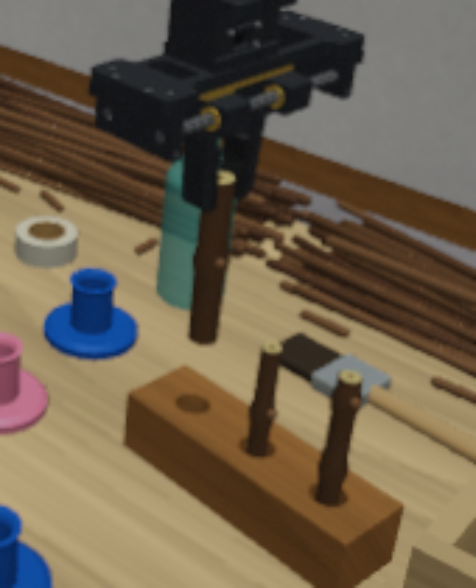

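```bash
python3 - <<'E'
from h import *
for z in(.236,.22,.2,.19,.17,.106,.09,.07,.06): print(z,proj('side',[.559,-.2557,z]))
im=cv2.imread('pics/side3.png');cv2.imwrite('pics/z8.png',cv2.resize(im[150:260,370:450],None,fx=5.4,fy=5.4,interpolation=2))
E
```

```text
0.236 [[407.72778956 193.89533964]]
0.22 [[406.87254024 201.43074974]]
0.2 [[405.82400575 210.65523026]]
0.19 [[405.30810111 215.18829369]]
0.17 [[404.29261443 224.10023969]]
0.106 [[401.18284302 251.30353142]]
0.09 [[400.43711939 257.80725377]]
0.07 [[399.52197139 265.77827035]]
0.06 [[399.07133066 269.699222  ]]
```

View pics/z8.png

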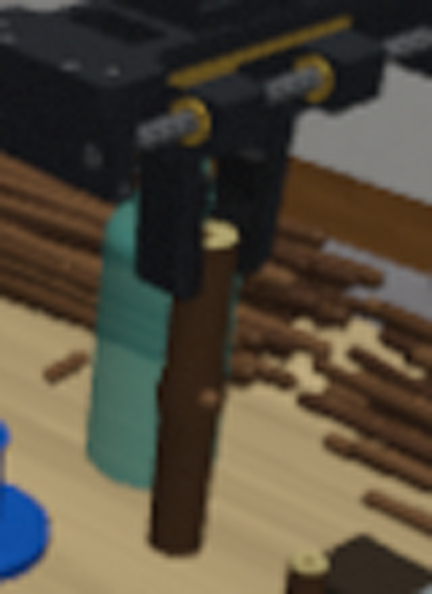

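No slip: the cutting's top at side px (410,194) is where the model predicts. It may be leaning by 1–2°. Next I move over the stand.

```bash
python3 -m jog '[{"offset":[-8,-25,0],"turn":0,"hand":-1},{"offset":[-17,-54,0],"turn":0,"hand":-1},{"offset":[-27,-84,0],"turn":0,"hand":-1},{"offset":[-37,-115,0],"turn":0,"hand":-1},{"offset":[-47,-146,0],"turn":0,"hand":-1},{"offset":[-57,-177,0],"turn":0,"hand":-1},{"offset":[-66,-207,0],"turn":0,"hand":-1},{"offset":[-75,-234,0],"turn":0,"hand":-1},{"offset":[-81,-253,0],"turn":0,"hand":-1},{"offset":[-83.5,-260.7,0],"turn":0,"hand":-1}]'
python3 -m jog '[{"offset":[0,0,15],"turn":0,"hand":-1},{"offset":[0,0,25],"turn":0,"hand":-1},{"offset":[0,0,30],"turn":0,"hand":-1},{"offset":[0,0,30],"turn":0,"hand":-1},{"offset":[0,0,30],"turn":0,"hand":-1},{"offset":[0,0,30],"turn":0,"hand":-1},{"offset":[0,0,30],"turn":0,"hand":-1},{"offset":[0,0,30],"turn":0,"hand":-1},{"offset":[0,0,30],"turn":0,"hand":-1},{"offset":[0,0,30],"turn":0,"hand":-1}]'
python3 - <<'E'
from h import *
im2,d=arm.get_image('side');cv2.imwrite('pics/side4.png',im2)
im,d=arm.get_image('top');cv2.imwrite('pics/top4.png',im)
off([.508,.0131,.158],-.13)
s=arm.sense()['tool_pos']
print(proj('side',[[.5078,.0131,z] for z in(.205,.075,.056)]),proj('top',[.5078,.0131,.056]))
cv2.imwrite('pics/z9.png',np.hstack([cv2.resize(im2[130:270,240:350],(440,560),interpolation=2),cv2.resize(im[180:280,280:360],(360,450),interpolation=2)[:,:].copy() if 0 else cv2.resize(im[170:310,280:365],(340,560),interpolation=2)]))
E
```

```text
clock: 6.73
tool_pos: [0.5066, 0.0156, 0.1871]
orientation: [-3.141, 0.002, -0.121]
wrist_force: [0.9, 0.4, 0.0]
gripper_width: 0.237
clock: 7.57
tool_pos: [0.5077, 0.0132, 0.1578]
orientation: [3.142, -0.0, -0.123]
wrist_force: [-0.8, -0.0, -0.0]
gripper_width: 0.238
t 7.67 pos [0.5077 0.0133 0.1577] rpy [-3.142 -0.    -0.123] w 0.234 F [ 0.5 -0.5 -0.3]
offset [ 0.3  0.1 -0.3] turn 0.007
[[293.83727619 174.74971738]
 [295.14655166 224.47355103]
 [295.32575984 231.24449417]] [[319.68451599 228.07195858]]
```

View pics/z9.png

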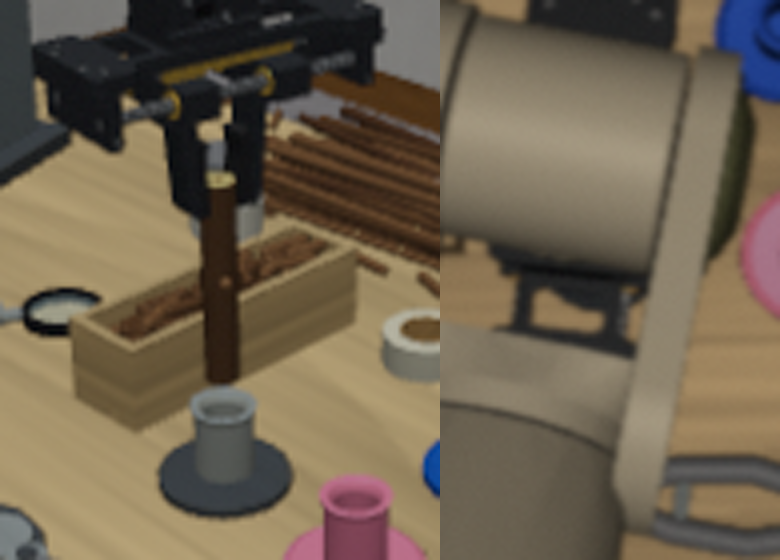

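```bash
python3 - <<'E'
from h import *
from scipy.optimize import least_squares
im,d=arm.get_image('side');Q=cloud('side',d)
def fit(m,r):
    P=Q[m][:,:2]
    f=lambda c:np.hypot(P[:,0]-c[0],P[:,1]-c[1])-r
    cam=np.array([-.0,-.0])
    s=least_squares(f,[.508,.013],loss='soft_l1',f_scale=.002);return s.x,len(P),np.sqrt(np.mean(f(s.x)**2))
box=(abs(Q[...,0]-.508)<.03)&(abs(Q[...,1]-.013)<.03)
for a,b in((.08,.1),(.1,.12),(.12,.14),(.14,.155)):print(a,fit(box&(Q[...,2]>a)&(Q[...,2]<b),.011))
print('tube',fit(box&(Q[...,2]>.018)&(Q[...,2]<.045),.0185))
E
```

```text
0.08 (array([0.50863019, 0.01344113]), 65, np.float64(0.0013614722879110798))
0.1 (array([0.50883488, 0.01352719]), 64, np.float64(0.001076532577724119))
0.12 (array([0.50794828, 0.01260415]), 68, np.float64(0.0012657525720378275))
0.14 (array([0.50802155, 0.01212726]), 65, np.float64(0.0019298870474927384))
tube (array([0.50912516, 0.01364227]), 158, np.float64(0.0021683679417185894))
```

The depth fits put the cutting's lower part within about 1 mm of the stand tube's axis. Lowering it now.

```bash
python3 -m jog '[{"offset":[0.5,0,8],"turn":0,"hand":-1},{"offset":[0.5,0,16],"turn":0,"hand":-1},{"offset":[0.5,0,22],"turn":0,"hand":-1},{"offset":[0.5,0,28],"turn":0,"hand":-1},{"offset":[0.5,0,34],"turn":0,"hand":-1},{"offset":[0.5,0,40],"turn":0,"hand":-1},{"offset":[0.5,0,46],"turn":0,"hand":-1},{"offset":[0.5,0,52],"turn":0,"hand":-1},{"offset":[0.5,0,57],"turn":0,"hand":-1},{"offset":[0.5,0,60],"turn":0,"hand":-1}]'; python3 -c "
from h import *
off([.508,.0131,.093],-.13)"
```

```text
clock: 8.55
tool_pos: [0.508, 0.0132, 0.0969]
orientation: [-3.142, 0.001, -0.123]
wrist_force: [-0.2, -0.5, -0.3]
gripper_width: 0.238
t 8.55 pos [0.508  0.0132 0.0969] rpy [-3.142e+00  1.000e-03 -1.230e-01] w 0.238 F [-0.2 -0.5 -0.3]
offset [0.  0.1 3.9] turn 0.007
```

```bash
python3 -m jog '[{"offset":[0,0,1],"turn":0,"hand":-1},{"offset":[0,0,2],"turn":0,"hand":-1},{"offset":[0,0,3],"turn":0,"hand":-1},{"offset":[0,0,4],"turn":0,"hand":-1},{"offset":[0,0,4],"turn":0,"hand":-1},{"offset":[0,0,4],"turn":0,"hand":-1},{"offset":[0,0,4],"turn":0,"hand":-1},{"offset":[0,0,4],"turn":0,"hand":-1},{"offset":[0,0,4],"turn":0,"hand":-1},{"offset":[0,0,4],"turn":0,"hand":-1}]'; python3 - <<'E'
from h import *
off([.508,.0131,.093],-.13)
im2,d=arm.get_image('side');cv2.imwrite('pics/side5.png',im2)
cv2.imwrite('pics/z10.png',cv2.resize(im2[150:270,240:350],None,fx=5,fy=5,interpolation=2))
E
```

```text
clock: 9.38
tool_pos: [0.5082, 0.0132, 0.0937]
orientation: [3.142, -0.0, -0.123]
wrist_force: [0.0, 0.4, 0.0]
gripper_width: 0.242
t 9.38 pos [0.5082 0.0132 0.0937] rpy [ 3.142 -0.    -0.123] w 0.242 F [0.  0.4 0. ]
offset [-0.2  0.1  0.7] turn 0.007
```

View pics/z10.png

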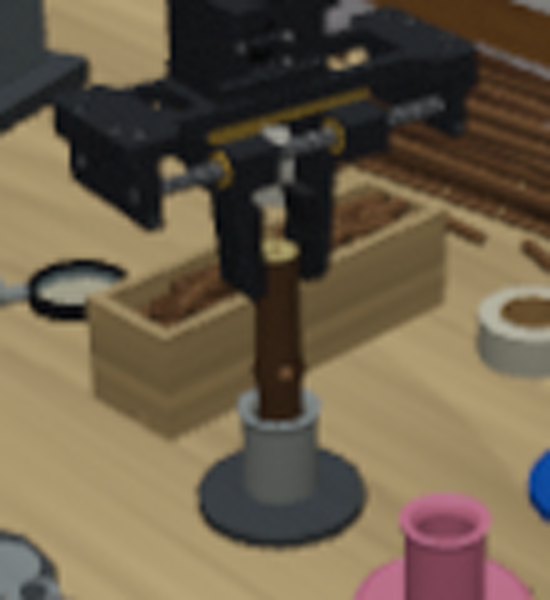

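```bash
python3 -m jog '[{"offset":[0,0,0.7],"turn":0,"hand":-1},{"offset":[0,0,1.2],"turn":0,"hand":-1},{"offset":[0,0,1.2],"turn":0,"hand":-1},{"offset":[0,0,1.2],"turn":0,"hand":-0.4},{"offset":[0,0,1.2],"turn":0,"hand":-0.3},{"offset":[0,0,1.2],"turn":0,"hand":-0.2},{"offset":[0,0,1.2],"turn":0,"hand":-0.1},{"offset":[0,0,1.2],"turn":0,"hand":0},{"offset":[0,0,1.2],"turn":0,"hand":0.2},{"offset":[0,0,1.2],"turn":0,"hand":0.4}]'; python3 - <<'E'
from h import *
off([.508,.0131,.25],-.13)
im2,d=arm.get_image('side');cv2.imwrite('pics/side6.png',im2)
cv2.imwrite('pics/z11.png',cv2.resize(im2[150:270,240:350],None,fx=5,fy=5,interpolation=2))
E
```

```text
clock: 10.27
tool_pos: [0.5082, 0.0132, 0.0924]
orientation: [3.142, 0.0, -0.123]
wrist_force: [-0.3, 0.2, -0.4]
gripper_width: 0.625
t 10.27 pos [0.5082 0.0132 0.0924] rpy [ 3.142  0.    -0.123] w 0.625 F [-0.3  0.2 -0.4]
offset [-2.000e-01  1.000e-01 -1.576e+02] turn 0.007
```

View pics/z11.png

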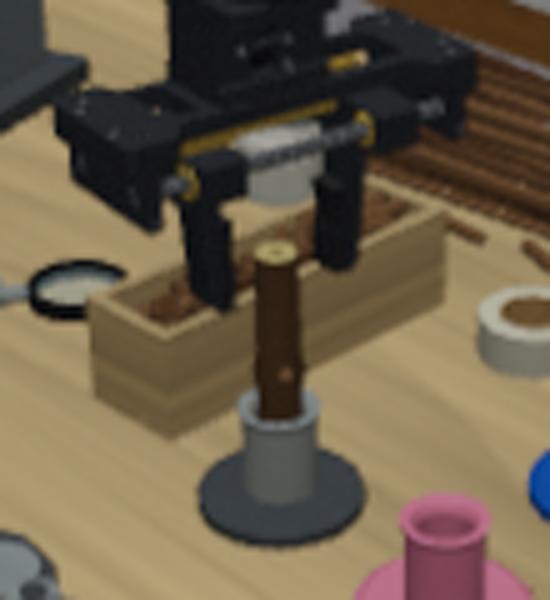

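Released, and the cutting stands fully down in the socket (top at zoomed (278,252)). I'll retreat straight up and refine the magnifier's pose from the first top picture.

```bash
python3 -m jog '[{"offset":[0,0,-10],"turn":0,"hand":1},{"offset":[0,0,-25],"turn":0,"hand":1},{"offset":[0,0,-45],"turn":0,"hand":1},{"offset":[0,0,-65],"turn":0,"hand":1},{"offset":[0,0,-85],"turn":0,"hand":1},{"offset":[0,0,-105],"turn":0,"hand":1},{"offset":[0,0,-125],"turn":0,"hand":1},{"offset":[0,0,-140],"turn":0,"hand":1},{"offset":[0,0,-145],"turn":0,"hand":1},{"offset":[0,0,-145],"turn":0,"hand":1}]'; python3 - <<'E'
from h import *
im=cv2.imread('pics/top0.png')
g=im.max(2);m=((g<45)).astype(np.uint8);m[:190]=0;m[270:]=0;m[:,:175]=0;m[:,240:]=0
n,l,st,ce=cv2.connectedComponentsWithStats(m);print(st[1:])
ys,xs=np.where(m>0)
W=np.array([atz('top',x,y,.016) for x,y in zip(xs,ys)])
L=np.array([.5603,.2513]);dist=np.hypot(*(W[:,:2]-L).T)
h=W[(dist>50)&(dist<150)][:,:2];c=h.mean(0);u,s,vt=np.linalg.svd(h-c);d=vt[0]*np.sign(vt[0,0]);pr=(h-c)@d
print('handle c',c,'yaw',np.arctan2(d[1],d[0]),'ext',pr.min(),pr.max(), 'w',((h-c)@vt[1]).min(),((h-c)@vt[1]).max())
R=np.array([atz('top',x,y,.012) for x,y in zip(xs,ys)])
rim=R[np.hypot(*(R[:,:2]-L).T)<38][:,:2]
print('rim circle',cv2.minEnclosingCircle((rim*1000).astype(np.float32)),len(rim))
lm=c+d*96e-3;print('lens from handle',lm)
print('grip 80',c+d*.016)
off([.4927,.2945,.2],1.02)
E
```

```text
clock: 11.15
tool_pos: [0.5085, 0.0132, 0.2383]
orientation: [3.141, -0.002, -0.123]
wrist_force: [-0.3, -1.2, -0.7]
gripper_width: 1.003
[[207 199   8  19  25]
 [216 198   2   1   2]
 [223 198   1   1   1]
 [222 200  10  21  26]
 [214 220   3   1   3]
 [183 226  28  36 277]]<stdin>:8: RuntimeWarning: Mean of empty slice.
  ret = um.true_divide(
Traceback (most recent call last):
ValueError: zero-size array to reduction operation minimum which has no identity
```

Bug: `dist` was computed wrong (a z component and a filter slip). Fixing it.

```bash
python3 - <<'E'
from h import *
im=cv2.imread('pics/top0.png')
g=im.max(2);m=((g<55)).astype(np.uint8);m[:190]=0;m[270:]=0;m[:,:175]=0;m[:,240:]=0
ys,xs=np.where(m>0)
W=np.array([atz('top',float(x),float(y),.016) for x,y in zip(xs,ys)])[:,:2]
L=np.array([.5603,.2513]);dist=np.linalg.norm(W-L,axis=1);print(len(W),dist.min(),dist.max())
h=W[(dist>43)&(dist<150)] if dist.max()>1 else W[(dist>.043)&(dist<.150)]
c=(h.max(0)+h.min(0))/2;c=h.mean(0);vt=np.linalg.svd(h-c)[2];d=vt[0]*np.sign(vt[0,0]);pr=(h-c)@d;q=(h-c)@vt[1]
print('handle c',c,'yaw',np.arctan2(d[1],d[0]),'ext',pr.min(),pr.max(),'w',q.min(),q.max())
R=np.array([atz('top',float(x),float(y),.012) for x,y in zip(xs,ys)])[:,:2]
rim=R[np.linalg.norm(R-L,axis=1)<.038]
print('rim',cv2.minEnclosingCircle((rim*1000).astype(np.float32)),len(rim))
print('lens from handle',c+d*.096,'grip80',c+d*.016)
off([.4927,.2945,.2],1.02)
E
```

```text
398 0.024759837297163963 0.14473800854855193
handle c [0.47889343 0.30368847] yaw -0.5748378797262584 ext -0.047907088186021025 0.04715081152700545 w -0.009101997181162998 0.008882999238215549
rim ((560.15234375, 252.091552734375), 29.466907501220703) 95
lens from handle [0.55946435 0.2514934 ] grip80 [0.49232192 0.29498929]
t 11.15 pos [0.5085 0.0132 0.2383] rpy [ 3.141e+00 -2.000e-03 -1.230e-01] w 1.003 F [-0.3 -1.2 -0.7]
offset [ -50.2 -277.3   38.3] turn -1.143
```

```bash
python3 -m jog '[{"offset":[-4,-24,0],"turn":-0.115,"hand":1},{"offset":[-9,-52,0],"turn":-0.23,"hand":1},{"offset":[-14,-80,0],"turn":-0.345,"hand":1},{"offset":[-19,-108,0],"turn":-0.46,"hand":1},{"offset":[-25,-140,0],"turn":-0.575,"hand":1},{"offset":[-31,-172,0],"turn":-0.69,"hand":1},{"offset":[-37,-204,0],"turn":-0.805,"hand":1},{"offset":[-43,-235,0],"turn":-0.92,"hand":1},{"offset":[-48,-262,0],"turn":-1.03,"hand":1},{"offset":[-50.2,-277.3,0],"turn":-1.122,"hand":1}]'; python3 -m jog '[{"offset":[0,0,20],"turn":0,"hand":1},{"offset":[0,0,50],"turn":0,"hand":1},{"offset":[0,0,80],"turn":0,"hand":1},{"offset":[0,0,110],"turn":0,"hand":1},{"offset":[0,0,140],"turn":0,"hand":1},{"offset":[0,0,160],"turn":0,"hand":1},{"offset":[0,0,175],"turn":0,"hand":1},{"offset":[0,0,185],"turn":0,"hand":1},{"offset":[0,0,190],"turn":0,"hand":1},{"offset":[0,0,190],"turn":0,"hand":1}]'; python3 - <<'E'
from h import *
off([.4926,.2947,.004],.999)
im2,d=arm.get_image('side');cv2.imwrite('pics/side7.png',im2)
im,d=arm.get_image('top');cv2.imwrite('pics/top7.png',im)
cv2.imwrite('pics/z12.png',cv2.resize(im2[130:270,170:330],None,fx=4.5,fy=4.5,interpolation=2))
X=np.array([.4926,.2947,.009]);print(proj('side',[X]))
E
```

```text
clock: 11.98
tool_pos: [0.4913, 0.2971, 0.2357]
orientation: [-3.14, 0.002, 1.007]
wrist_force: [0.4, 0.5, 0.1]
gripper_width: 0.992
clock: 12.82
tool_pos: [0.4919, 0.2944, 0.0463]
orientation: [-3.14, 0.002, 0.999]
wrist_force: [-0.0, 0.1, -0.5]
gripper_width: 1.003
t 12.82 pos [0.4919 0.2944 0.0463] rpy [-3.14e+00  2.00e-03  9.99e-01] w 1.003 F [-0.   0.1 -0.5]
offset [ 0.7  0.4 42.3] turn -0.0
[[227.2906381 209.9797943]]
```

View pics/z12.png

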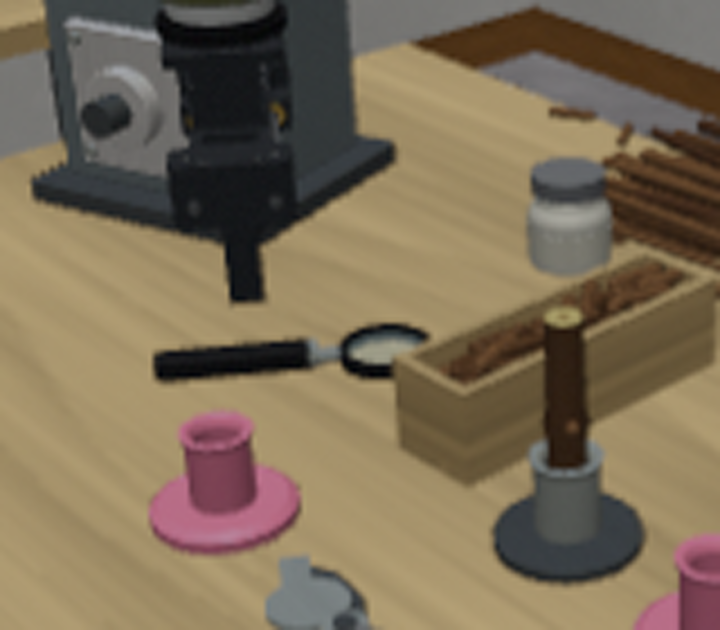

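View pics/top7.png

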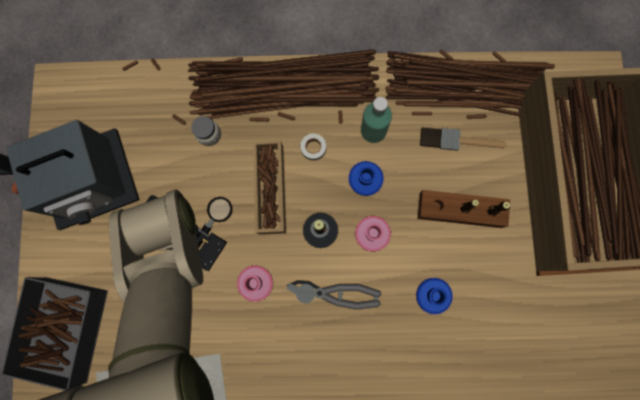

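The cutting stands upright in the stand at (320,226) in the top view, and the fingers straddle the handle. Descending and gripping.

```bash
python3 -m jog '[{"offset":[0.5,0,8],"turn":0,"hand":1},{"offset":[0.5,0,16],"turn":0,"hand":1},{"offset":[0.5,0,24],"turn":0,"hand":1},{"offset":[0.5,0,31],"turn":0,"hand":1},{"offset":[0.5,0,36],"turn":0,"hand":1},{"offset":[0.5,0,39],"turn":0,"hand":1},{"offset":[0.5,0,41],"turn":0,"hand":1},{"offset":[0.5,0,42],"turn":0,"hand":1},{"offset":[0.5,0,42],"turn":0,"hand":1},{"offset":[0.5,0,42],"turn":0,"hand":1}]'; python3 - <<'E'
from h import *
off([.4926,.2947,.004],.999)
t=cv2.imread('pics/top7.png');s=cv2.imread('pics/side7.png')
cv2.imwrite('pics/z13.png',np.hstack([cv2.resize(t[205:255,295:345],(400,400),interpolation=2),cv2.resize(s[190:240,270:320],(400,400),interpolation=2)]))
E
```

```text
clock: 13.75
tool_pos: [0.4928, 0.295, 0.0057]
orientation: [3.141, -0.0, 0.999]
wrist_force: [0.1, -0.4, -0.1]
gripper_width: 0.999
t 13.75 pos [0.4928 0.295  0.0057] rpy [ 3.141 -0.     0.999] w 0.999 F [ 0.1 -0.4 -0.1]
offset [-0.4  0.   1.7] turn -0.0
```

View pics/z13.png

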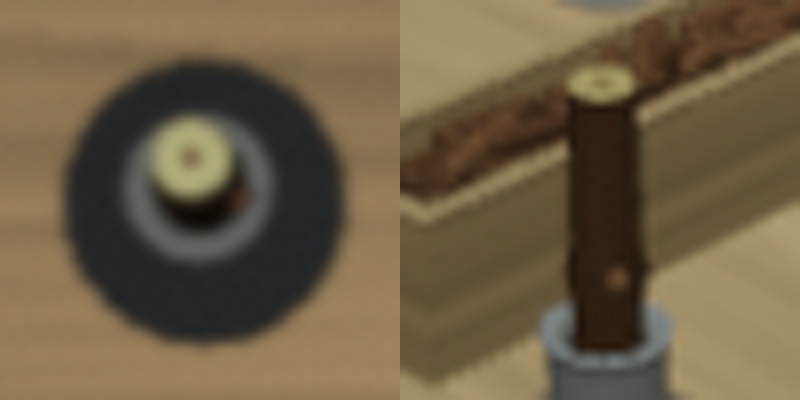

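```bash
python3 - <<'E'
from h import *
X=tri([('top',318.4,224.2),('side',294.7,199.9)]);print(X,proj('top',X),proj('side',X));print(atz('top',318.4,224.2,.14),atz('side',294.7,199.9,.14))
E
python3 -m jog '[{"offset":[0,0,1.5],"turn":0,"hand":1},{"offset":[0,0,2],"turn":0,"hand":-1},{"offset":[0,0,2],"turn":0,"hand":-1},{"offset":[0,0,2],"turn":0,"hand":-1},{"offset":[0,0,2],"turn":0,"hand":-1},{"offset":[0,0,2],"turn":0,"hand":-1},{"offset":[0,0,2],"turn":0,"hand":-1},{"offset":[0,0,2],"turn":0,"hand":-1},{"offset":[0,0,2],"turn":0,"hand":-1},{"offset":[0,0,2],"turn":0,"hand":-1}]'
python3 -m jog '[{"offset":[0,0,2],"turn":0,"hand":-1},{"offset":[0,0,2],"turn":0,"hand":-1},{"offset":[0,0,-5],"turn":0,"hand":-1},{"offset":[0,0,-15],"turn":0,"hand":-1},{"offset":[0,0,-30],"turn":0,"hand":-1},{"offset":[0,0,-50],"turn":0,"hand":-1},{"offset":[0,0,-70],"turn":0,"hand":-1},{"offset":[0,0,-85],"turn":0,"hand":-1},{"offset":[0,0,-95],"turn":0,"hand":-1},{"offset":[0,0,-95],"turn":0,"hand":-1}]'
python3 - <<'E'
from h import *
off([.44,.056,.2])
im2,d=arm.get_image('side');cv2.imwrite('pics/side8.png',im2)
im,d=arm.get_image('top');cv2.imwrite('pics/top8.png',im)
cv2.imwrite('pics/z14.png',np.hstack([cv2.resize(im2[120:260,170:310],(400,400),interpolation=2),cv2.resize(im[170:270,170:270],(400,400),interpolation=2)]))
E
```

```text
[0.5082337  0.01295045 0.14115264] [[318.41227333 224.18430512]] [[294.68218968 199.90156358]]
[0.50831461 0.01301608 0.14      ] [0.50972155 0.01463289 0.14      ]
clock: 14.58
tool_pos: [0.4927, 0.295, 0.0035]
orientation: [3.142, -0.0, 0.999]
wrist_force: [-0.3, 1.3, -0.5]
gripper_width: 0.341
clock: 15.42
tool_pos: [0.4936, 0.2954, 0.1012]
orientation: [3.139, -0.004, 0.999]
wrist_force: [-0.1, 0.5, 0.2]
gripper_width: 0.004
t 15.42 pos [0.4936 0.2954 0.1012] rpy [ 3.139 -0.004  0.999] w 0.004 F [-0.1  0.5  0.2]
offset [-230.3   84.4  -98.8] turn None
```

View pics/z14.png

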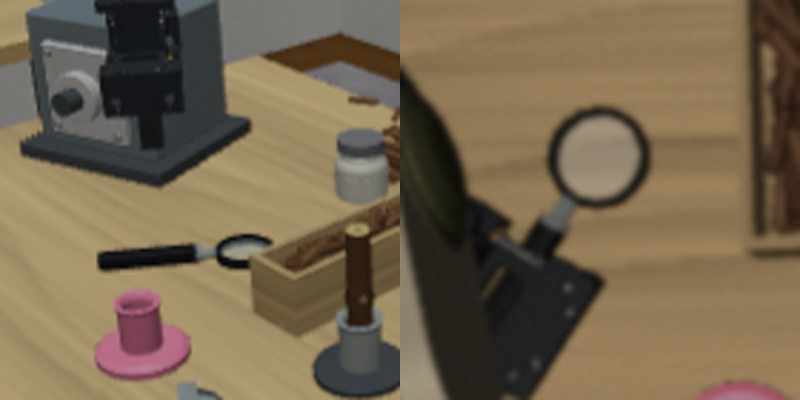

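The grip missed: I lifted before the fingers had closed, and they ended fully shut. The lens is still at (219.6,208.9), so the magnifier hasn't moved. I'll retry with half-open jaws and a longer close.

```bash
python3 -m jog '[{"offset":[0,0,0],"turn":0,"hand":0.1},{"offset":[0,0,0],"turn":0,"hand":0.1},{"offset":[0,0,0],"turn":0,"hand":0.1},{"offset":[0,0,0],"turn":0,"hand":0.1},{"offset":[0,0,10],"turn":0,"hand":0.1},{"offset":[0,0,25],"turn":0,"hand":0.1},{"offset":[0,0,40],"turn":0,"hand":0.1},{"offset":[0,0,55],"turn":0,"hand":0.1},{"offset":[0,0,65],"turn":0,"hand":0.1},{"offset":[0,0,65],"turn":0,"hand":0.1}]'
python3 - <<'E'
from h import *
off([.4926,.2947,.004],.999)
im2,d=arm.get_image('side');cv2.imwrite('pics/side9.png',im2)
cv2.imwrite('pics/z15.png',cv2.resize(im2[150:250,190:290],(600,600),interpolation=2))
E
```

```text
clock: 16.35
tool_pos: [0.4915, 0.2945, 0.031]
orientation: [-3.139, 0.003, 0.999]
wrist_force: [0.5, 0.5, -0.6]
gripper_width: 0.552
t 16.35 pos [0.4915 0.2945 0.031 ] rpy [-3.139e+00  3.000e-03  9.990e-01] w 0.552 F [ 0.5  0.5 -0.6]
offset [ 0.8  0.8 27. ] turn -0.0
```

View pics/z15.png

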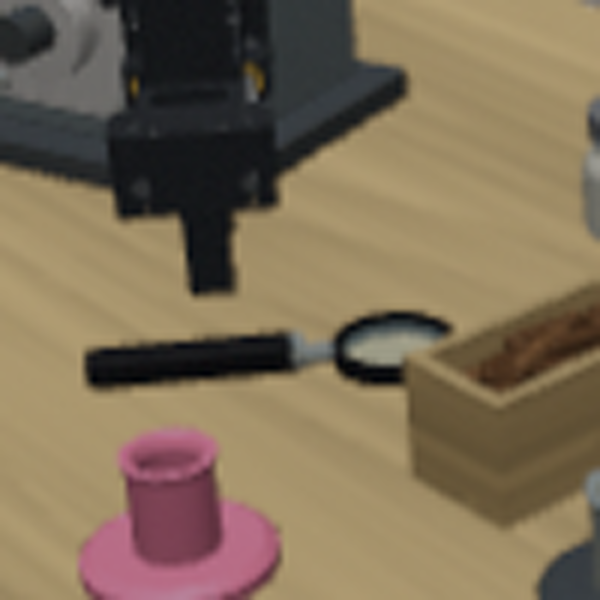

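```bash
python3 -m jog '[{"offset":[0,0,10],"turn":0,"hand":0.1},{"offset":[0,0,20],"turn":0,"hand":0.1},{"offset":[0,0,27],"turn":0,"hand":0.1},{"offset":[0,0,30],"turn":0,"hand":0.1},{"offset":[0,0,31],"turn":0,"hand":0.1},{"offset":[0,0,31],"turn":0,"hand":-1},{"offset":[0,0,31],"turn":0,"hand":-1},{"offset":[0,0,31],"turn":0,"hand":-1},{"offset":[0,0,31],"turn":0,"hand":-1},{"offset":[0,0,31],"turn":0,"hand":-1}]'
python3 -m jog '[{"offset":[0,0,0],"turn":0,"hand":-1},{"offset":[0,0,0],"turn":0,"hand":-1},{"offset":[0,0,0],"turn":0,"hand":-1},{"offset":[0,0,0],"turn":0,"hand":-1},{"offset":[0,0,0],"turn":0,"hand":-1},{"offset":[0,0,0],"turn":0,"hand":-1},{"offset":[0,0,0],"turn":0,"hand":-1},{"offset":[0,0,0],"turn":0,"hand":-1},{"offset":[0,0,0],"turn":0,"hand":-1},{"offset":[0,0,0],"turn":0,"hand":-1}]'
```

```text
clock: 17.23
tool_pos: [0.4928, 0.295, 0.0027]
orientation: [3.141, -0.0, 0.999]
wrist_force: [0.1, 0.5, -0.2]
gripper_width: 0.192
clock: 18.07
tool_pos: [0.4927, 0.295, 0.0024]
orientation: [-3.142, 0.0, 0.999]
wrist_force: [-0.3, -0.1, -0.3]
gripper_width: 0.002
```

The gripper shut fully again. Looking before I do anything else.

```bash
python3 - <<'E'
from h import *
im2,d=arm.get_image('side');cv2.imwrite('pics/side10.png',im2);np.save('pics/s10.npy',d)
im,d=arm.get_image('top');cv2.imwrite('pics/top10.png',im)
cv2.imwrite('pics/z16.png',np.hstack([cv2.resize(im2[170:250,195:275],(400,400),interpolation=2),cv2.resize(im[180:280,160:260],(400,400),interpolation=2)]))
print(proj('side',[[.4926,.2947,.003],[.4926,.2947,.018]]))
E
```

```text
[[227.49391359 211.80385657]
 [226.98408825 207.22787018]]
```

View pics/z16.png

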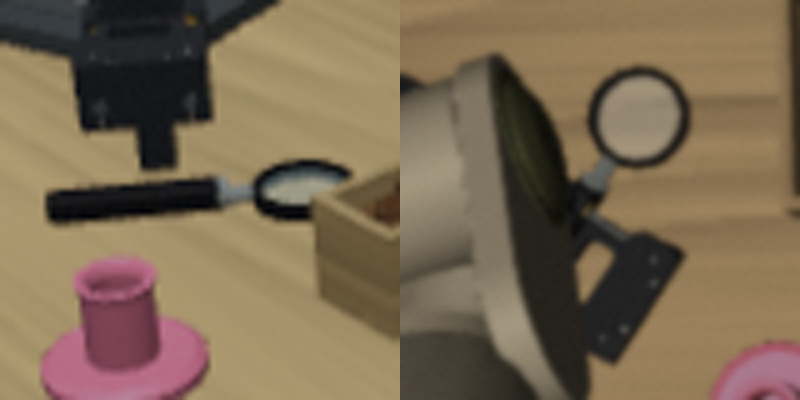

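```bash
python3 - <<'E'
from h import *
Q=cloud('side',np.load('pics/s10.npy'))
im=cv2.imread('pics/side10.png')
for v in range(188,216,2):print(v,[(np.round(Q[v,u]*1000).astype(int).tolist(),int(im[v,u].max())) for u in(224,226,228)])
print(arm.sense())
E
```

```text
188 [([444, 215, 123], 25), ([450, 216, 120], 25), ([455, 214, 120], 25)]
190 [([449, 225, 112], 26), ([451, 218, 114], 25), ([456, 216, 113], 25)]
192 [([447, 223, 107], 24), ([452, 221, 107], 24), ([456, 218, 106], 25)]
194 [([447, 223, 102], 25), ([451, 221, 101], 24), ([454, 215, 102], 23)]
196 [([482, 286, 61], 22), ([486, 282, 61], 23), ([493, 283, 58], 27)]
198 [([480, 284, 56], 24), ([486, 284, 54], 25), ([490, 278, 55], 25)]
200 [([481, 287, 48], 22), ([485, 283, 48], 23), ([490, 281, 47], 23)]
202 [([479, 285, 43], 24), ([485, 283, 42], 26), ([490, 281, 41], 23)]
204 [([482, 291, 34], 113), ([486, 287, 34], 115), ([491, 284, 33], 130)]
206 [([506, 334, 2], 80), ([495, 303, 18], 80), ([499, 300, 18], 52)]
208 [([483, 295, 19], 27), ([486, 290, 20], 27), ([490, 285, 20], 27)]
210 [([483, 296, 12], 16), ([485, 289, 14], 14), ([490, 287, 13], 14)]
212 [([482, 296, 6], 13), ([487, 293, 5], 32), ([490, 288, 6], 58)]
214 [([481, 295, 0], 165), ([486, 293, -1], 161), ([489, 287, 0], 158)]
{'clock': 18.1667, 'joints': array([ 3.33411537e-01,  6.45198929e-01,  1.49797902e+00, -8.21347033e-06,
        9.98368825e-01, -6.65566738e-01]), 'qvel': array([-0.00128872, -0.0023743 , -0.00121504, -0.0011852 , -0.00205623,
        0.00029665]), 'joint_torque': array([-3.79938165e-04, -5.03570008e+01, -1.58679485e+01,  4.29191999e-02,
        5.96149452e-02, -3.21448383e-06]), 'tool_pos': array([0.49269307, 0.29498549, 0.00246929]), 'orientation': array([ 3.14155889e+00, -3.18263336e-05,  9.98982724e-01]), 'wrist_force': array([-0.06815514,  0.27370004,  0.10271911]), 'torque': array([-0.01689209, -0.01954669,  0.0297797 ]), 'gripper_width': 0.004183859209743408}
```

The fingertips really are at z≈0.037: depth rows 202–204 show the finger ending at 34–41 mm, with bench visible beneath it. The reported TCP is therefore about 34 mm lower than the real tips, which also explains why the cutting was held near its top. From here I'll go by vision, opening and descending further in stages.

```bash
python3 -m jog '[{"offset":[0,0,0],"turn":0,"hand":0.1},{"offset":[0,0,0],"turn":0,"hand":0.1},{"offset":[0,0,0],"turn":0,"hand":0.1},{"offset":[0,0,0],"turn":0,"hand":0.1},{"offset":[0,0,0],"turn":0,"hand":0.1},{"offset":[0,0,0],"turn":0,"hand":0.1},{"offset":[0,0,3],"turn":0,"hand":0.1},{"offset":[0,0,8],"turn":0,"hand":0.1},{"offset":[0,0,12],"turn":0,"hand":0.1},{"offset":[0,0,12],"turn":0,"hand":0.1}]'
cat > look.py <<'E'
import sys
from h import *
k=sys.argv[1]
off([.4926,.295,.0])
im2,d=arm.get_image('side');cv2.imwrite(f'pics/side{k}.png',im2)
cv2.imwrite(f'pics/y{k}.png',cv2.resize(im2[165:245,185:285],(750,600),interpolation=2))
Q=cloud('side',d);m=(im2.max(2)<40)
for u in range(218,236,2):
    v=np.where(m[185:216,u])[0]+185;print(u,[tuple((Q[x,u]*1000).astype(int).tolist()) for x in v[-6:]])
E
python3 look.py 11
```

```text
clock: 19.0
tool_pos: [0.4921, 0.2948, -0.0107]
orientation: [-3.14, 0.001, 0.999]
wrist_force: [0.9, 0.0, -0.6]
gripper_width: 0.551
t 19.0 pos [ 0.4921  0.2948 -0.0107] rpy [-3.14e+00  1.00e-03  9.99e-01] w 0.551 F [ 0.9  0.  -0.6]
offset [  0.4   0.3 -10.7] turn None
218 [(-53, -646, 586), (472, 310, 16), (469, 305, 16), (469, 306, 13), (468, 305, 10), (465, 300, 10)]
220 [(481, 313, 15), (477, 308, 15), (471, 298, 18), (474, 303, 12), (472, 301, 10), (471, 300, 7)]
222 [(481, 303, 19), (477, 297, 19), (478, 298, 16), (478, 299, 12), (476, 296, 10), (476, 297, 7)]
224 [(467, 266, 39), (467, 267, 35), (465, 264, 34), (464, 264, 31), (467, 270, 24), (464, 265, 24)]
226 [(-53, -646, 586), (471, 264, 35), (472, 266, 30), (470, 263, 29), (470, 264, 26), (471, 266, 21)]
228 [(475, 259, 41), (475, 259, 39), (475, 259, 35), (475, 260, 31), (474, 259, 29), (473, 258, 27)]
230 [(481, 259, 39), (478, 254, 39), (479, 255, 35), (478, 255, 32), (481, 260, 26), (477, 255, 26)]
232 [(508, 292, 17), (503, 286, 17), (501, 281, 17), (502, 284, 12), (500, 281, 11), (501, 284, 6)]
234 [(509, 284, 19), (506, 278, 19), (506, 279, 16), (505, 279, 13), (505, 279, 10), (502, 275, 9)]
```

View pics/y11.png

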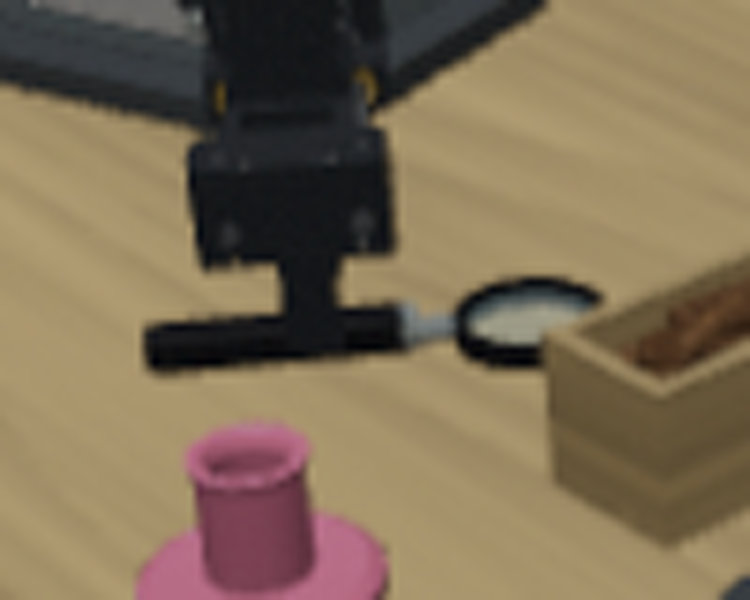

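```bash
python3 -m jog '[{"offset":[0,0,3],"turn":0,"hand":0.1},{"offset":[0,0,6],"turn":0,"hand":0.1},{"offset":[0,0,9],"turn":0,"hand":0.1},{"offset":[0,0,12],"turn":0,"hand":0.1},{"offset":[0,0,14],"turn":0,"hand":0.1},{"offset":[0,0,14],"turn":0,"hand":0.1},{"offset":[0,0,14],"turn":0,"hand":0.1},{"offset":[0,0,14],"turn":0,"hand":0.1},{"offset":[0,0,14],"turn":0,"hand":0.1},{"offset":[0,0,14],"turn":0,"hand":0.1}]'
python3 look.py 12
```

```text
clock: 19.88
tool_pos: [0.4928, 0.295, -0.0234]
orientation: [3.141, -0.0, 0.999]
wrist_force: [-0.8, 1.1, -0.3]
gripper_width: 0.552
t 19.88 pos [ 0.4928  0.295  -0.0234] rpy [ 3.141 -0.     0.999] w 0.552 F [-0.8  1.1 -0.3]
offset [ -0.1  -0.1 -23.4] turn None
218 [(430, 231, 78), (471, 309, 17), (467, 302, 18), (468, 305, 13), (467, 303, 11), (467, 304, 7)]
220 [(477, 306, 19), (476, 306, 16), (473, 301, 16), (471, 297, 15), (472, 300, 10), (471, 299, 8)]
222 [(483, 306, 17), (480, 301, 17), (477, 297, 16), (476, 296, 14), (477, 298, 10), (476, 297, 7)]
224 [(464, 264, 31), (464, 265, 27), (463, 264, 25), (464, 266, 21), (464, 266, 18), (465, 269, 13)]
226 [(470, 263, 29), (469, 262, 26), (469, 262, 24), (469, 263, 20), (469, 263, 17), (469, 264, 13)]
228 [(475, 260, 32), (474, 260, 29), (475, 262, 25), (472, 256, 25), (473, 259, 20), (475, 263, 15)]
230 [(479, 256, 35), (479, 256, 32), (480, 258, 27), (478, 257, 25), (480, 260, 20), (480, 261, 16)]
232 [(507, 291, 17), (502, 283, 19), (501, 283, 16), (501, 283, 13), (501, 283, 9), (500, 282, 7)]
234 [(512, 288, 17), (508, 282, 17), (506, 279, 16), (504, 277, 14), (504, 278, 10), (504, 278, 7)]
```

View pics/y12.png

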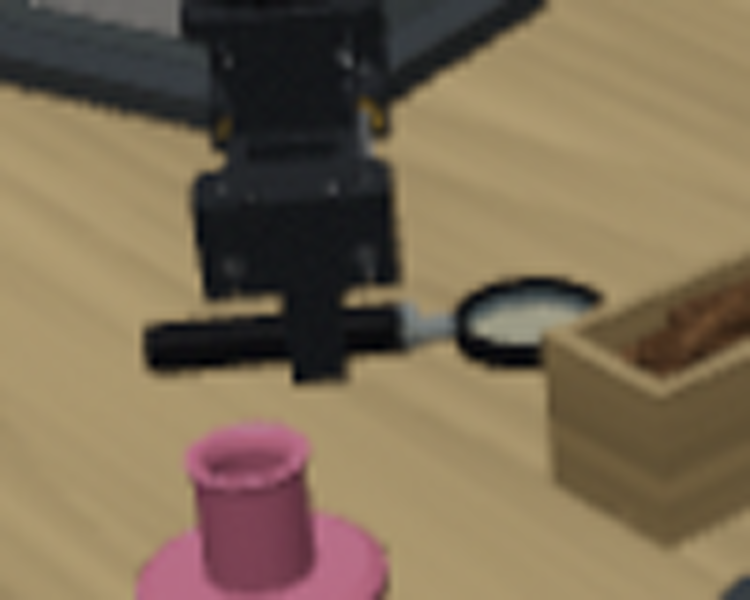

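The tips are at about 11 mm, beside the handle. Going 6 mm lower, then closing.

```bash
python3 -m jog '[{"offset":[0,0,2],"turn":0,"hand":0.1},{"offset":[0,0,4],"turn":0,"hand":0.1},{"offset":[0,0,5.5],"turn":0,"hand":0.1},{"offset":[0,0,5.5],"turn":0,"hand":0.1},{"offset":[0,0,5.5],"turn":0,"hand":-1},{"offset":[0,0,5.5],"turn":0,"hand":-1},{"offset":[0,0,5.5],"turn":0,"hand":-1},{"offset":[0,0,5.5],"turn":0,"hand":-1},{"offset":[0,0,5.5],"turn":0,"hand":-1},{"offset":[0,0,5.5],"turn":0,"hand":-1}]'
python3 -m jog '[{"offset":[0,0,0],"turn":0,"hand":-1},{"offset":[0,0,0],"turn":0,"hand":-1},{"offset":[0,0,0],"turn":0,"hand":-1},{"offset":[0,0,0],"turn":0,"hand":-1},{"offset":[0,0,0],"turn":0,"hand":-1},{"offset":[0,0,0],"turn":0,"hand":-1},{"offset":[0,0,0],"turn":0,"hand":-1},{"offset":[0,0,0],"turn":0,"hand":-1},{"offset":[0,0,0],"turn":0,"hand":-1},{"offset":[0,0,0],"turn":0,"hand":-1}]'
python3 look.py 13 |head -2
```

```text
clock: 20.77
tool_pos: [0.4927, 0.2951, -0.029]
orientation: [3.141, -0.0, 0.999]
wrist_force: [0.7, 0.3, -0.2]
gripper_width: 0.2
clock: 21.6
tool_pos: [0.4927, 0.295, -0.029]
orientation: [3.142, -0.0, 0.999]
wrist_force: [0.1, 1.3, 1.4]
gripper_width: 0.2
t 21.6 pos [ 0.4927  0.295  -0.029 ] rpy [ 3.142 -0.     0.999] w 0.2 F [0.1 1.3 1.4]
offset [ -0.1  -0.1 -29. ] turn None
```

View pics/y13.png

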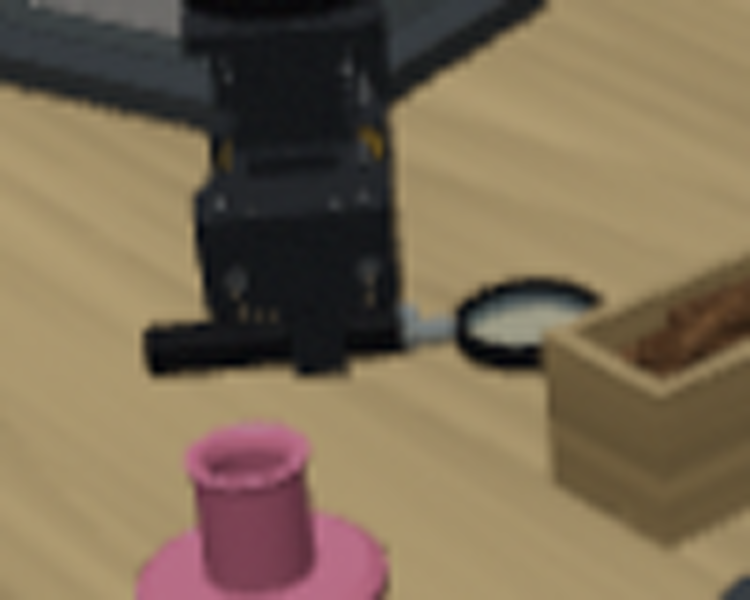

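Width 0.20 = 17.6 mm, so the handle is gripped. Lifting.

```bash
python3 -m jog '[{"offset":[0,0,-5],"turn":0,"hand":-1},{"offset":[0,0,-15],"turn":0,"hand":-1},{"offset":[0,0,-35],"turn":0,"hand":-1},{"offset":[0,0,-60],"turn":0,"hand":-1},{"offset":[0,0,-90],"turn":0,"hand":-1},{"offset":[0,0,-120],"turn":0,"hand":-1},{"offset":[0,0,-150],"turn":0,"hand":-1},{"offset":[0,0,-180],"turn":0,"hand":-1},{"offset":[0,0,-200],"turn":0,"hand":-1},{"offset":[0,0,-210],"turn":0,"hand":-1}]'
python3 - <<'E'
from h import *
off([.441,.0565,.181])
im2,d=arm.get_image('side');cv2.imwrite('pics/side14.png',im2)
im,d2=arm.get_image('top');cv2.imwrite('pics/top14.png',im)
cv2.imwrite('pics/z17.png',np.hstack([cv2.resize(im2[90:230,170:310],(400,400),interpolation=2),cv2.resize(im[140:260,160:280],(400,400),interpolation=2)]))
E
```

```text
clock: 22.48
tool_pos: [0.4932, 0.2952, 0.1846]
orientation: [3.139, -0.004, 0.999]
wrist_force: [0.2, 0.7, -1.4]
gripper_width: 0.199
t 22.48 pos [0.4932 0.2952 0.1846] rpy [ 3.139 -0.004  0.999] w 0.199 F [ 0.2  0.7 -1.4]
offset [-228.9   85.3    3.6] turn None
```

View pics/z17.png

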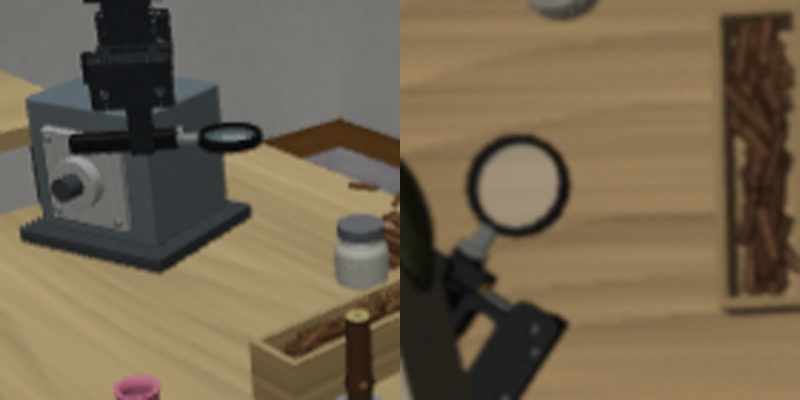

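The magnifier is held level. Carrying it over at a safe height, with 70 mm of clearance.

```bash
python3 -m jog '[{"offset":[-10,4,0],"turn":0,"hand":-1},{"offset":[-28,10,0],"turn":0,"hand":-1},{"offset":[-52,19,0],"turn":0,"hand":-1},{"offset":[-78,29,0],"turn":0,"hand":-1},{"offset":[-106,39,0],"turn":0,"hand":-1},{"offset":[-134,50,0],"turn":0,"hand":-1},{"offset":[-162,60,0],"turn":0,"hand":-1},{"offset":[-188,70,0],"turn":0,"hand":-1},{"offset":[-210,78,0],"turn":0,"hand":-1},{"offset":[-224,83,0],"turn":0,"hand":-1}]'
python3 -m jog '[{"offset":[-5,2,0],"turn":0,"hand":-1},{"offset":[-5,2,0],"turn":0,"hand":-1},{"offset":[-5,2,0],"turn":0,"hand":-1},{"offset":[-5,2,0],"turn":0,"hand":-1},{"offset":[-5,2,0],"turn":0,"hand":-1},{"offset":[-5,2,0],"turn":0,"hand":-1},{"offset":[-5,2,0],"turn":0,"hand":-1},{"offset":[-5,2,0],"turn":0,"hand":-1},{"offset":[-5,2,0],"turn":0,"hand":-1},{"offset":[-5,2,0],"turn":0,"hand":-1}]'
cat > look2.py <<'E'
import sys
from h import *
k=sys.argv[1]
off([.441,.0565,.1365])
im2,d=arm.get_image('side');cv2.imwrite(f'pics/side{k}.png',im2);np.save(f'pics/s{k}.npy',d)
im,d2=arm.get_image('top');cv2.imwrite(f'pics/top{k}.png',im);np.save(f'pics/t{k}.npy',d2)
cv2.imwrite(f'pics/y{k}.png',np.hstack([cv2.resize(im2[130:230,240:340],(400,400),interpolation=2),cv2.resize(im[170:270,270:370],(400,400),interpolation=2)]))
E
python3 look2.py 15
```

```text
clock: 23.42
tool_pos: [0.4394, 0.0595, 0.1793]
orientation: [-3.138, 0.002, 0.997]
wrist_force: [-0.3, 0.5, -0.6]
gripper_width: 0.196
clock: 24.25
tool_pos: [0.4402, 0.0565, 0.181]
orientation: [3.142, -0.0, 0.999]
wrist_force: [-0.9, -0.3, -1.2]
gripper_width: 0.203
t 24.25 pos [0.4402 0.0565 0.181 ] rpy [ 3.142 -0.     0.999] w 0.203 F [-0.9 -0.3 -1.2]
offset [ 0.4  0.7 44.5] turn None
```

View pics/y15.png

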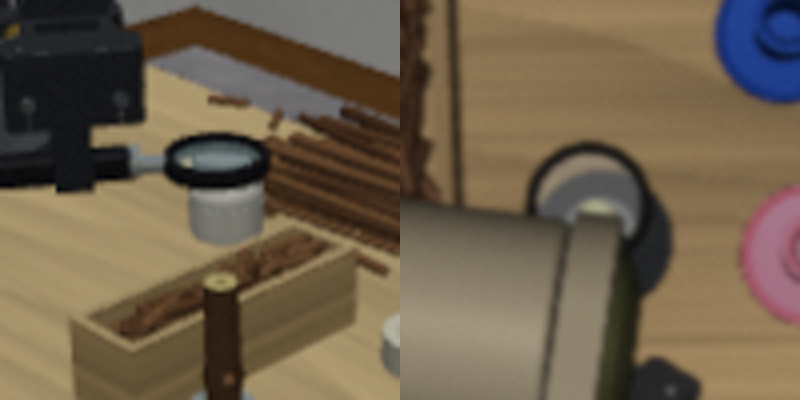

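```bash
python3 -m jog '[{"offset":[0,0,3],"turn":0,"hand":-1},{"offset":[0,0,9],"turn":0,"hand":-1},{"offset":[0,0,16],"turn":0,"hand":-1},{"offset":[0,0,23],"turn":0,"hand":-1},{"offset":[0,0,29],"turn":0,"hand":-1},{"offset":[0,0,33],"turn":0,"hand":-1},{"offset":[0,0,36],"turn":0,"hand":-1},{"offset":[0,0,36],"turn":0,"hand":-1},{"offset":[0,0,36],"turn":0,"hand":-1},{"offset":[0,0,36],"turn":0,"hand":-1}]'
python3 look2.py 16
cat > fit.py <<'E'
import sys
from h import *
from scipy.optimize import least_squares
k=sys.argv[1]
s=cv2.imread(f'pics/side{k}.png');t=cv2.imread(f'pics/top{k}.png');Q=cloud('side',np.load(f'pics/s{k}.npy'));T=cloud('top',np.load(f'pics/t{k}.npy'))
for n,W,im in(('side',Q,s),('top',T,t)):
    r=np.hypot(W[...,0]-.508,W[...,1]-.013)
    m=(r<.045)&(W[...,2]>.15)&(W[...,2]<.25)&(im.max(2)<60)
    P=W[m];print(n,len(P),np.percentile(P[:,2],[2,50,98]))
    # only part toward lens, exclude handle dir
    f=lambda c:np.hypot(P[:,0]-c[0],P[:,1]-c[1])-c[2]
    q=least_squares(f,[.508,.013,.029],loss='soft_l1',f_scale=.003);print(q.x,np.std(f(q.x)))
E
python3 fit.py 16
```

```text
clock: 25.18
tool_pos: [0.4404, 0.0564, 0.1452]
orientation: [3.141, -0.0, 0.999]
wrist_force: [0.3, 0.9, -1.5]
gripper_width: 0.202
t 25.18 pos [0.4404 0.0564 0.1452] rpy [ 3.141 -0.     0.999] w 0.202 F [ 0.3  0.9 -1.5]
offset [0.4 0.5 8.7] turn None
side 175 [0.17746163 0.18378132 0.1870674 ]
[0.50691511 0.01146105 0.02778551] 0.001407425588354564
top 136 [0.17871115 0.18567621 0.18966664]
[0.50686839 0.01309681 0.02777221] 0.0015443581321504941
```

View pics/y16.png

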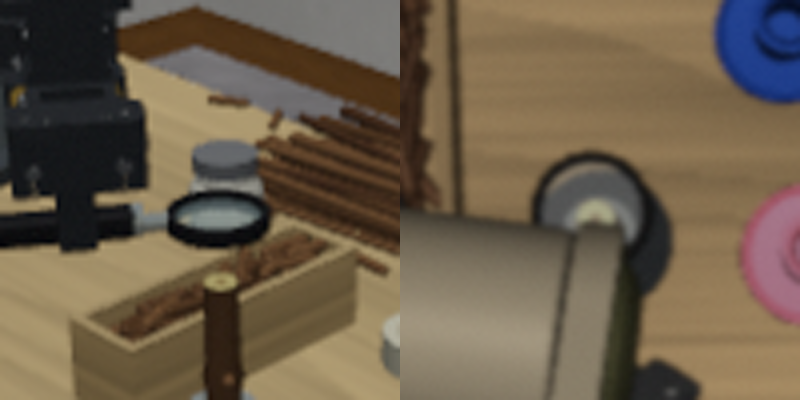

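```bash
python3 -m jog '[{"offset":[0.2,0.3,2],"turn":0,"hand":-1},{"offset":[0.4,0.6,4],"turn":0,"hand":-1},{"offset":[0.6,0.9,6],"turn":0,"hand":-1},{"offset":[0.6,0.9,8],"turn":0,"hand":-1},{"offset":[0.6,0.9,8.7],"turn":0,"hand":-1},{"offset":[0.6,0.9,8.7],"turn":0,"hand":-1},{"offset":[0.6,0.9,8.7],"turn":0,"hand":-1},{"offset":[0.6,0.9,8.7],"turn":0,"hand":-1},{"offset":[0.6,0.9,8.7],"turn":0,"hand":-1},{"offset":[0.6,0.9,8.7],"turn":0,"hand":-1}]'
python3 look2.py 17;python3 fit.py 17; python3 - <<'E'
from h import *
s=cv2.imread('pics/side17.png');cv2.imwrite('pics/z18.png',cv2.resize(s[165:225,235:315],(800,600),interpolation=2))
X=[.5083,.013,.165];u=np.linspace(0,2*np.pi,9)[:-1]
print('pred lens c',proj('side',X))
for z,n in((.1655,'bot'),(.1775,'top')):
    p=proj('side',[[.5083+.031*np.cos(a),.013+.031*np.sin(a),z] for a in np.linspace(0,6.28,200)]);print(n,p.min(0),p.max(0))
print('cut',proj('side',[.5083,.013,.1405]))
E
```

```text
clock: 26.12
tool_pos: [0.4414, 0.0564, 0.1363]
orientation: [3.141, -0.0, 0.999]
wrist_force: [-0.0, -0.5, -1.1]
gripper_width: 0.203
t 26.12 pos [0.4414 0.0564 0.1363] rpy [ 3.141 -0.     0.999] w 0.203 F [-0.  -0.5 -1.1]
offset [-0.1 -0.3 -0.2] turn None
side 192 [0.16696332 0.17501393 0.17845134]
[0.50785417 0.01166915 0.02789753] 0.0016150655738376165
top 134 [0.16956846 0.17649483 0.18047009]
[0.50760853 0.01314744 0.0278547 ] 0.0015565457088427032
pred lens c [[294.44913179 190.65925918]]
bot [280.91387403 184.71550467] [307.93986275 196.55044697]
top [280.71194839 180.09011057] [307.89505768 191.72152381]
cut [[294.69618416 200.13503186]]
```

View pics/z18.png

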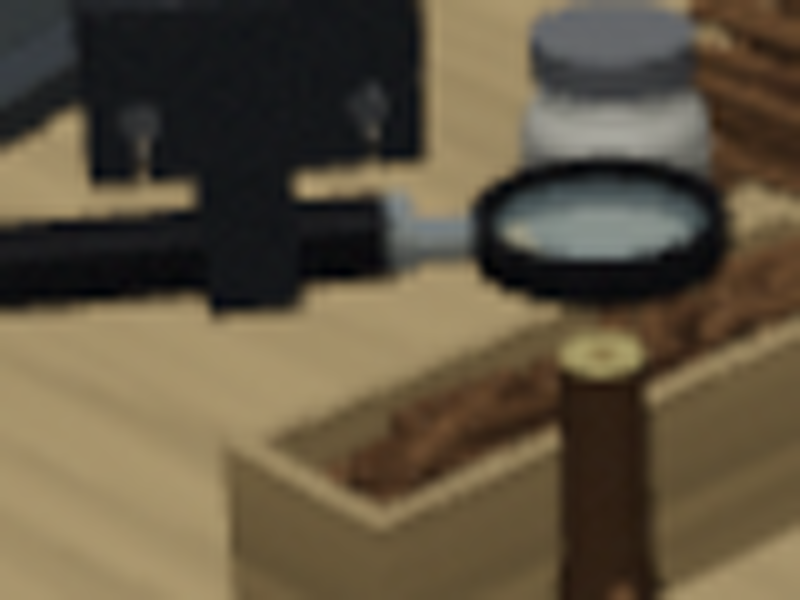

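View pics/top17.png

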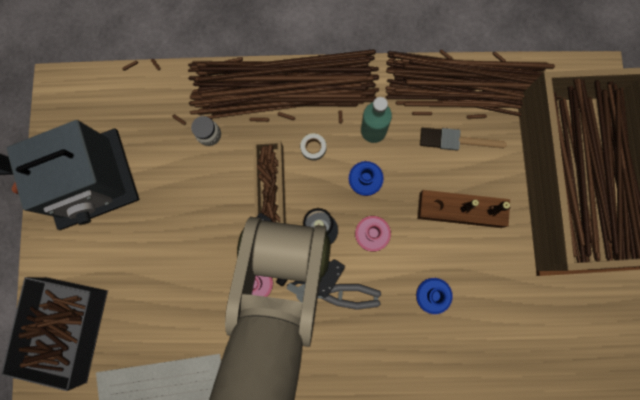

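```bash
python3 - <<'E'
from h import *
out=[]
for i in range(6):
  for n in('top','side'):
    im,d=arm.get_image(n);W=cloud(n,d);r=np.hypot(W[...,0]-.508,W[...,1]-.013)
    m=(r<.031)&(r>.024)&(W[...,2]>.168)&(W[...,2]<.19)&(im.max(2)<50)
    if n=='side': m&=(W[...,2]>.172)
    P=W[m];out.append((n,P))
for n in('top','side'):
    P=np.vstack([p for k,p in out if k==n]);c=np.linalg.lstsq(np.c_[P[:,:2]-[.508,.013],np.ones(len(P))],P[:,2],rcond=None)[0];print(n,len(P),'tilt deg',np.degrees(c[:2]),'z',c[2],np.median(P[:,2]))
# handle top
im,d=arm.get_image('side');W=cloud('side',d)
a=np.array([.845,-.535]);rel=W[...,:2]-np.array([.508,.013]);al=rel@a;pe=rel@np.array([.535,.845])
for lo,hi in((-.145,-.125),(-.125,-.1),(-.068,-.05)):
    m=(al>lo)&(al<hi)&(abs(pe)<.014)&(W[...,2]>.15)&(W[...,2]<.2)&(im.max(2)<60);print(lo,m.sum(),np.percentile(W[m][:,2],[5,50,95]) if m.sum() else '')
off([.4414,.0564,.1363])
E
```

```text
top 663 tilt deg [-0.17493294  1.35406754] z 0.1765503170603931 0.1765868131662501
side 737 tilt deg [0.71400794 0.44993469] z 0.1757304161729809 0.175918807657428
-0.145 69 [0.17099509 0.17981358 0.18422647]
-0.125 92 [0.17195566 0.18022873 0.18416054]
-0.068 65 [0.17088154 0.17990117 0.18463496]
t 26.87 pos [0.4413 0.0564 0.1362] rpy [-3.142  0.     0.999] w 0.202 F [ 0.1 -0.1 -1.2]
offset [ 0.   0.1 -0.1] turn None
```

The lens is level within about 1°, its underside is at about 165 mm, and it's centred within about 1 mm. Nothing else appears to have moved. Handing in.

```bash
python3 -c "
from bench import arm
print(arm.finish_job()); s=arm.sense(); print(s['clock'],s['tool_pos'],s['gripper_width'])"
```

```text
the job is handed in; nothing more can be done
None
the job is handed in; nothing more can be done
```

The thick cutting is standing in the grey stand's socket, released, and I handed the job in at about 27 s with the magnifier held over its top end.

**Last checks**
- **Cutting:** two views put its top at (508, 13, 141) mm. That agrees with the 140 mm expected when it is fully down, and it looks upright.
- **Lens height:** the underside is at about 165 mm, so 24–25 mm above the cutting. The readings spread by about 1 mm between cameras.
- **Lens centring:** it is centred to about 1 mm. The side camera's depth fit gave (508, 12) mm and the top camera's gave (508, 13) mm.
- **Lens level:** the plane fits read 0.2–1.4° of tilt. The cameras disagreed within noise, and the handle showed no slope.
- **Everything else:** in the last top picture nothing else looked moved. I compared it by eye only, and the arm hid part of the bench.

**What went wrong or disagreed**
- **Reported tool height:** the reported TCP is about 34 mm below the real fingertips. Because of this I held the cutting near its top, and the first two grips on the magnifier closed on air above the handle. I saw no sign that they moved the magnifier. I found the offset from the side camera's depth, corrected for it, and the third grip held.
- **Force on the bench:** no large wrist force showed in any reading.

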